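# Bundle and weigh the gel trays for dispatch

### The job

The spare gel casting trays on the mat are going to another lab, so bundle them on the balance and print their weight: stand the reagent jar that was left on the pan upright on the bench beside the balance, switch the balance on with the power key and then, with the pan empty, press tare; when all the trays are stacked and at rest on the pan, press print. Build the trays, each kept the way up it lies, into one neat stack in the middle of the pan, channels running front to back, open-up and open-down trays alternating from the bottom to the top (start with whichever kind makes that come out): an open-down tray goes on an open-up one a little off to the side, so that their walls interlock and it sits right down on its floor, and an open-up tray lies flat on the back of an open-down one. Press keys one at a time, leave the units key alone, and do not knock over or push about the other things.

Things in the scene. Friction and masses are not known exactly. Their poses are not given: they have to be found in the camera images.
- U1_c (a point): Centre (11 mm above its underside) of a white plastic gel casting tray, a channel open at both ends: a floor between two side walls, 60 mm long (x, the way the channel runs), 64 mm wide (y), 22 mm high, floor and walls 4 mm, 45 g. Lies open side up (z up), floor at the bottom; grip it across the outsides of its walls (64 mm). Starts on the mat; may be absent (None).
- U2_c (a point): Centre (11 mm above its underside) of a white plastic gel casting tray, a channel open at both ends: a floor between two side walls, 60 mm long (x, the way the channel runs), 64 mm wide (y), 22 mm high, floor and walls 4 mm, 45 g. Lies open side up (z up), floor at the bottom; grip it across the outsides of its walls (64 mm). Starts on the mat; may be absent (None).
- U3_c (a point): Centre (11 mm above its underside) of a white plastic gel casting tray, a channel open at both ends: a floor between two side walls, 60 mm long (x, the way the channel runs), 64 mm wide (y), 22 mm high, floor and walls 4 mm, 45 g. Lies open side up (z up), floor at the bottom; grip it across the outsides of its walls (64 mm). Starts on the mat; may be absent (None).
- D1_c (a point): Centre (11 mm above its underside) of a white plastic gel casting tray, a channel open at both ends: a floor between two side walls, 60 mm long (x, the way the channel runs), 64 mm wide (y), 22 mm high, floor and walls 4 mm, 45 g. Lies open side down on its wall rims, floor on top (z up); grip it over the two ends of the floor plate (60 mm, along x). Starts on the mat; may be absent (None).
- D2_c (a point): Centre (11 mm above its underside) of a white plastic gel casting tray, a channel open at both ends: a floor between two side walls, 60 mm long (x, the way the channel runs), 64 mm wide (y), 22 mm high, floor and walls 4 mm, 45 g. Lies open side down on its wall rims, floor on top (z up); grip it over the two ends of the floor plate (60 mm, along x). Starts on the mat; may be absent (None).
- D3_c (a point): Centre (11 mm above its underside) of a white plastic gel casting tray, a channel open at both ends: a floor between two side walls, 60 mm long (x, the way the channel runs), 64 mm wide (y), 22 mm high, floor and walls 4 mm, 45 g. Lies open side down on its wall rims, floor on top (z up); grip it over the two ends of the floor plate (60 mm, along x). Starts on the mat; may be absent (None).
- pan (a point): Centre of the top face of the balance's fixed steel weighing pan, 150 mm (x) by 165 mm (y), 62 mm above the bench. x points away from the keys, y to the left as seen from the robot. The balance is 260 by 205 mm; its keys are on the low strip in front, towards the robot, with a small display between keys and pan.
- key_on (a joint): Travel of the power key, the leftmost (+y of the balance) of the row of four, marked with a circle: 0 up, 0.004 m fully down; a spring key, 1.3 N to start it and 3.9 N fully down; it comes back up by itself.
- key_on_top (a point): Centre of the top face of the power key, the leftmost (+y of the balance) of the row of four, marked with a circle. White key 18 by 24 mm, keys 40 mm apart, top 44 mm above the bench (18 mm below the pan) when up, pressed straight down; it registers when 3 mm or more down for 0.1 s.
- key_tare (a joint): Travel of the tare key, second from the left, marked with a single bar: 0 up, 0.004 m fully down; a spring key, 1.3 N to start it and 3.9 N fully down; it comes back up by itself.
- key_tare_top (a point): Centre of the top face of the tare key, second from the left, marked with a single bar. White key 18 by 24 mm, keys 40 mm apart, top 44 mm above the bench (18 mm below the pan) when up, pressed straight down; it registers when 3 mm or more down for 0.1 s.
- key_units (a joint): Travel of the units key, third from the left, marked with two dots; not used here: 0 up, 0.004 m fully down; a spring key, 1.3 N to start it and 3.9 N fully down; it comes back up by itself.
- key_units_top (a point): Centre of the top face of the units key, third from the left, marked with two dots; not used here. White key 18 by 24 mm, keys 40 mm apart, top 44 mm above the bench (18 mm below the pan) when up, pressed straight down; it registers when 3 mm or more down for 0.1 s.
- key_print (a joint): Travel of the print key, the rightmost (-y) of the four, marked with a filled rectangle: 0 up, 0.004 m fully down; a spring key, 1.3 N to start it and 3.9 N fully down; it comes back up by itself.
- key_print_top (a point): Centre of the top face of the print key, the rightmost (-y) of the four, marked with a filled rectangle. White key 18 by 24 mm, keys 40 mm apart, top 44 mm above the bench (18 mm below the pan) when up, pressed straight down; it registers when 3 mm or more down for 0.1 s.
- comb1: Black gel comb 60 by 26 by 5 mm lying on the mat among the trays; a bystander. Origin under its centre.
- comb2: A second black gel comb, 60 by 26 by 5 mm, lying on the mat among the trays; a bystander. Origin under its centre.
- marker: White marker pen with a black cap, 120 by 14 by 14 mm, lying on the bench between mat and balance; a bystander. Origin under the middle of the barrel; cap towards its +x.
- jar (a point): Centre (half-way up) of an amber screw-top reagent jar with white cap, 52 mm across, 105 mm high, 0.2 kg, z up; somebody left it standing on the balance's pan. Free bench for it lies to the left of the balance.
- tipbox: Blue pipette-tip box with clear lid, 122 by 87 by 82 mm, at the back of the work space; a bystander. Origin under its centre.
- tuberack: White tube rack, 100 by 50 by 38 mm, at the back of the work space; a bystander. Origin under its centre.
- mat: Grey bench mat, 340 (x) by 450 (y) by 3 mm, fixed, on which the trays lie; origin under its centre.

How it is judged:
On the way, in this order (a step that is already met when the one before it is completed fails the run):
1. The power key is pressed (value of joint key_on above 0.003 m), for 0.1 s.
2. The tare key is pressed while the pan is empty (value of joint key_tare above 0.003 m and horizontal distance between jar and pan above 0.1 m and horizontal distance between each of U1_c, U2_c, U3_c, D1_c, D2_c, D3_c and pan above 0.12 m), for 0.1 s.
3. All trays present are in one alternating, interlocked stack on the pan, at rest and let go ((((z of U1_c in the frame of pan between 0.0075 and 0.0145 m or z of U1_c in the frame of pan between 0.0335 and 0.0405 m or z of U1_c in the frame of pan between 0.0595 and 0.0665 m) and (z of U2_c in the frame of pan between 0.0075 and 0.0145 m or z of U2_c in the frame of pan between 0.0335 and 0.0405 m or z of U2_c in the frame of pan between 0.0595 and 0.0665 m) and (z of U3_c in the frame of pan between 0.0075 and 0.0145 m or z of U3_c in the frame of pan between 0.0335 and 0.0405 m or z of U3_c in the frame of pan between 0.0595 and 0.0665 m) and (z of D1_c in the frame of pan between 0.0115 and 0.0185 m or z of D1_c in the frame of pan between 0.0375 and 0.0445 m or z of D1_c in the frame of pan between 0.0635 and 0.0705 m) and (z of D2_c in the frame of pan between 0.0115 and 0.0185 m or z of D2_c in the frame of pan between 0.0375 and 0.0445 m or z of D2_c in the frame of pan between 0.0635 and 0.0705 m) and (z of D3_c in the frame of pan between 0.0115 and 0.0185 m or z of D3_c in the frame of pan between 0.0375 and 0.0445 m or z of D3_c in the frame of pan between 0.0635 and 0.0705 m)) or ((z of U1_c in the frame of pan between 0.0295 and 0.0365 m or z of U1_c in the frame of pan between 0.0555 and 0.0625 m or z of U1_c in the frame of pan between 0.0815 and 0.0885 m) and (z of U2_c in the frame of pan between 0.0295 and 0.0365 m or z of U2_c in the frame of pan between 0.0555 and 0.0625 m or z of U2_c in the frame of pan between 0.0815 and 0.0885 m) and (z of U3_c in the frame of pan between 0.0295 and 0.0365 m or z of U3_c in the frame of pan between 0.0555 and 0.0625 m or z of U3_c in the frame of pan between 0.0815 and 0.0885 m) and (z of D1_c in the frame of pan between 0.0075 and 0.0145 m or z of D1_c in the frame of pan between 0.0335 and 0.0405 m or z of D1_c in the frame of pan between 0.0595 and 0.0665 m) and (z of D2_c in the frame of pan between 0.0075 and 0.0145 m or z of D2_c in the frame of pan between 0.0335 and 0.0405 m or z of D2_c in the frame of pan between 0.0595 and 0.0665 m) and (z of D3_c in the frame of pan between 0.0075 and 0.0145 m or z of D3_c in the frame of pan between 0.0335 and 0.0405 m or z of D3_c in the frame of pan between 0.0595 and 0.0665 m))) and x of U1_c in the frame of pan between -0.018 and 0.018 m and y of U1_c in the frame of pan between -0.032 and 0.032 m and angle between the x axis of each of U1_c, U2_c, U3_c, D1_c, D2_c, D3_c and the x axis of pan, either way round below 0.2 rad and angle between each of U1_c, U2_c, U3_c, D1_c, D2_c, D3_c's own z axis and vertical below 0.1 rad and linear speed of each of U1, U2, U3, D1, D2, D3 below 0.02 m/s and x of U2_c in the frame of pan between -0.018 and 0.018 m and y of U2_c in the frame of pan between -0.032 and 0.032 m and x of U3_c in the frame of pan between -0.018 and 0.018 m and y of U3_c in the frame of pan between -0.032 and 0.032 m and x of D1_c in the frame of pan between -0.018 and 0.018 m and y of D1_c in the frame of pan between -0.032 and 0.032 m and x of D2_c in the frame of pan between -0.018 and 0.018 m and y of D2_c in the frame of pan between -0.032 and 0.032 m and x of D3_c in the frame of pan between -0.018 and 0.018 m and y of D3_c in the frame of pan between -0.032 and 0.032 m and contact force between the fingers and U1 below 0.1 N and contact force between the fingers and U2 below 0.1 N and contact force between the fingers and U3 below 0.1 N and contact force between the fingers and D1 below 0.1 N and contact force between the fingers and D2 below 0.1 N and contact force between the fingers and D3 below 0.1 N), for 0.3 s.
4. The print key is pressed with the whole stack on the pan (value of joint key_print above 0.003 m and (((z of U1_c in the frame of pan between 0.0075 and 0.0145 m or z of U1_c in the frame of pan between 0.0335 and 0.0405 m or z of U1_c in the frame of pan between 0.0595 and 0.0665 m) and (z of U2_c in the frame of pan between 0.0075 and 0.0145 m or z of U2_c in the frame of pan between 0.0335 and 0.0405 m or z of U2_c in the frame of pan between 0.0595 and 0.0665 m) and (z of U3_c in the frame of pan between 0.0075 and 0.0145 m or z of U3_c in the frame of pan between 0.0335 and 0.0405 m or z of U3_c in the frame of pan between 0.0595 and 0.0665 m) and (z of D1_c in the frame of pan between 0.0115 and 0.0185 m or z of D1_c in the frame of pan between 0.0375 and 0.0445 m or z of D1_c in the frame of pan between 0.0635 and 0.0705 m) and (z of D2_c in the frame of pan between 0.0115 and 0.0185 m or z of D2_c in the frame of pan between 0.0375 and 0.0445 m or z of D2_c in the frame of pan between 0.0635 and 0.0705 m) and (z of D3_c in the frame of pan between 0.0115 and 0.0185 m or z of D3_c in the frame of pan between 0.0375 and 0.0445 m or z of D3_c in the frame of pan between 0.0635 and 0.0705 m)) or ((z of U1_c in the frame of pan between 0.0295 and 0.0365 m or z of U1_c in the frame of pan between 0.0555 and 0.0625 m or z of U1_c in the frame of pan between 0.0815 and 0.0885 m) and (z of U2_c in the frame of pan between 0.0295 and 0.0365 m or z of U2_c in the frame of pan between 0.0555 and 0.0625 m or z of U2_c in the frame of pan between 0.0815 and 0.0885 m) and (z of U3_c in the frame of pan between 0.0295 and 0.0365 m or z of U3_c in the frame of pan between 0.0555 and 0.0625 m or z of U3_c in the frame of pan between 0.0815 and 0.0885 m) and (z of D1_c in the frame of pan between 0.0075 and 0.0145 m or z of D1_c in the frame of pan between 0.0335 and 0.0405 m or z of D1_c in the frame of pan between 0.0595 and 0.0665 m) and (z of D2_c in the frame of pan between 0.0075 and 0.0145 m or z of D2_c in the frame of pan between 0.0335 and 0.0405 m or z of D2_c in the frame of pan between 0.0595 and 0.0665 m) and (z of D3_c in the frame of pan between 0.0075 and 0.0145 m or z of D3_c in the frame of pan between 0.0335 and 0.0405 m or z of D3_c in the frame of pan between 0.0595 and 0.0665 m))) and x of U1_c in the frame of pan between -0.018 and 0.018 m and y of U1_c in the frame of pan between -0.032 and 0.032 m and angle between the x axis of each of U1_c, U2_c, U3_c, D1_c, D2_c, D3_c and the x axis of pan, either way round below 0.2 rad and angle between each of U1_c, U2_c, U3_c, D1_c, D2_c, D3_c's own z axis and vertical below 0.1 rad and linear speed of each of U1, U2, U3, D1, D2, D3 below 0.02 m/s and x of U2_c in the frame of pan between -0.018 and 0.018 m and y of U2_c in the frame of pan between -0.032 and 0.032 m and x of U3_c in the frame of pan between -0.018 and 0.018 m and y of U3_c in the frame of pan between -0.032 and 0.032 m and x of D1_c in the frame of pan between -0.018 and 0.018 m and y of D1_c in the frame of pan between -0.032 and 0.032 m and x of D2_c in the frame of pan between -0.018 and 0.018 m and y of D2_c in the frame of pan between -0.032 and 0.032 m and x of D3_c in the frame of pan between -0.018 and 0.018 m and y of D3_c in the frame of pan between -0.032 and 0.032 m), for 0.1 s.
At the end, for the whole second after the job is handed in: Jar upright on the bench. Each tray level, at rest, its channel along the pan's x (0.2 rad), centre within 18 mm in x and 32 mm in y of the pan's centre, at its height in an alternating stack (rise 4 mm open-up to open-down, 22 mm open-down to open-up; 3.5 mm either way) ((((z of U1_c in the frame of pan between 0.0075 and 0.0145 m or z of U1_c in the frame of pan between 0.0335 and 0.0405 m or z of U1_c in the frame of pan between 0.0595 and 0.0665 m) and (z of U2_c in the frame of pan between 0.0075 and 0.0145 m or z of U2_c in the frame of pan between 0.0335 and 0.0405 m or z of U2_c in the frame of pan between 0.0595 and 0.0665 m) and (z of U3_c in the frame of pan between 0.0075 and 0.0145 m or z of U3_c in the frame of pan between 0.0335 and 0.0405 m or z of U3_c in the frame of pan between 0.0595 and 0.0665 m) and (z of D1_c in the frame of pan between 0.0115 and 0.0185 m or z of D1_c in the frame of pan between 0.0375 and 0.0445 m or z of D1_c in the frame of pan between 0.0635 and 0.0705 m) and (z of D2_c in the frame of pan between 0.0115 and 0.0185 m or z of D2_c in the frame of pan between 0.0375 and 0.0445 m or z of D2_c in the frame of pan between 0.0635 and 0.0705 m) and (z of D3_c in the frame of pan between 0.0115 and 0.0185 m or z of D3_c in the frame of pan between 0.0375 and 0.0445 m or z of D3_c in the frame of pan between 0.0635 and 0.0705 m)) or ((z of U1_c in the frame of pan between 0.0295 and 0.0365 m or z of U1_c in the frame of pan between 0.0555 and 0.0625 m or z of U1_c in the frame of pan between 0.0815 and 0.0885 m) and (z of U2_c in the frame of pan between 0.0295 and 0.0365 m or z of U2_c in the frame of pan between 0.0555 and 0.0625 m or z of U2_c in the frame of pan between 0.0815 and 0.0885 m) and (z of U3_c in the frame of pan between 0.0295 and 0.0365 m or z of U3_c in the frame of pan between 0.0555 and 0.0625 m or z of U3_c in the frame of pan between 0.0815 and 0.0885 m) and (z of D1_c in the frame of pan between 0.0075 and 0.0145 m or z of D1_c in the frame of pan between 0.0335 and 0.0405 m or z of D1_c in the frame of pan between 0.0595 and 0.0665 m) and (z of D2_c in the frame of pan between 0.0075 and 0.0145 m or z of D2_c in the frame of pan between 0.0335 and 0.0405 m or z of D2_c in the frame of pan between 0.0595 and 0.0665 m) and (z of D3_c in the frame of pan between 0.0075 and 0.0145 m or z of D3_c in the frame of pan between 0.0335 and 0.0405 m or z of D3_c in the frame of pan between 0.0595 and 0.0665 m))) and x of U1_c in the frame of pan between -0.018 and 0.018 m and y of U1_c in the frame of pan between -0.032 and 0.032 m and angle between the x axis of each of U1_c, U2_c, U3_c, D1_c, D2_c, D3_c and the x axis of pan, either way round below 0.2 rad and angle between each of U1_c, U2_c, U3_c, D1_c, D2_c, D3_c, jar's own z axis and vertical below 0.1 rad and linear speed of each of U1, U2, U3, D1, D2, D3 below 0.02 m/s and x of U2_c in the frame of pan between -0.018 and 0.018 m and y of U2_c in the frame of pan between -0.032 and 0.032 m and x of U3_c in the frame of pan between -0.018 and 0.018 m and y of U3_c in the frame of pan between -0.032 and 0.032 m and x of D1_c in the frame of pan between -0.018 and 0.018 m and y of D1_c in the frame of pan between -0.032 and 0.032 m and x of D2_c in the frame of pan between -0.018 and 0.018 m and y of D2_c in the frame of pan between -0.032 and 0.032 m and x of D3_c in the frame of pan between -0.018 and 0.018 m and y of D3_c in the frame of pan between -0.032 and 0.032 m and height (world z) of jar below 0.06 m); the robot touches nothing.
It fails at once if The units key is pressed (value of joint key_units above 0.0025 m).
It fails at once if Two keys are down at once (value of joint each of key_on, key_tare above 0.002 m or value of joint each of key_on, key_print above 0.002 m or value of joint each of key_tare, key_print above 0.002 m).
It fails at once if The reagent jar is knocked over (angle between jar's own z axis and vertical above 0.5 rad).
It fails at once if A bystander is pushed about (marker, tip box, tube rack by over 50 mm, a comb by over 80 mm) (distance of any of marker, tipbox, tuberack from where it was at the start of the episode above 0.05 m or distance of any of comb1, comb2 from where it was at the start of the episode above 0.08 m).
Of U1, U2, U3 only 2 to 3 are there at a start; the rules pass over those that are not, and their reading is None.
Of D1, D2, D3 only 2 to 3 are there at a start; the rules pass over those that are not, and their reading is None.
At some moment in a run one of U1, U2, U3, D1, D2, D3 may be knocked a few centimetres aside while the robot is not near it.
It also fails if it takes over 208 s, if anything falls off the work surface, if the arm or the gripper's body presses on something with over 40 N, if the wrist force passes 120 N, or if a joint passes its speed limit or range.

### The arm

A 6-joint arm with a two-finger parallel gripper is mounted at the origin on the work surface. World frame = base frame: x ahead of the robot, y to its left, z up, the work surface at z = 0. Lengths are in m, angles in rad, forces in N, time in s.
With the tool pointing down it reaches from about 0.275 to 0.775 m from the base axis. Payload 14.6 kg.
Tool frame: the origin (TCP) lies midway between the tips of the shut fingers; the grasp point (between the pads) lies 19 mm behind it (ctrl.grip_point_offset is the z of the grasp point in the tool frame, in m); z points along the fingers, y is the line along which they close (so a half turn about z gives the same grasp; the last joint's range is limited). The gripper opens to 85 mm and grips with 20 to 120 N. Pads are 22 mm wide; open, the fingers measure 114 mm over their backs; the gripper's body (76 mm by 85 mm) begins 54 mm behind the grasp point. The pads swing forward as they close: fully open they stand 13 mm farther back than shut.
Start: joints at [0.993, 0.263, -0.048, 1.259, 0, 1.415], TCP at [0.215, 0.479, 0.231] pointing down, gripper open.
Joint ranges: [-2.65, 2.65], [-0.89, 1.7], [-1.18, 1.37], [-2.13, 2.11], [-1.35, 1.29], [-3.14, 3.14]. Speed limits (rad/s): [1.89, 1.89, 2.57, 2.79, 3.14, 3.14].

### API

Orientations are given as a unit quaternion [w, x, y, z].
In Python, from rig import status, vision, ticket, find_in, cut_out, tip_of, ctrl gives the robot as it stands.
- The arm moves only by the shell command python3 -m handwheel 'ROWS' [FORCE]. ROWS is text: rows parted by semicolons, each of 7 numbers parted by spaces: the shift along the tool's x, y, z in mm, then the turn, a rotation vector about the tool's x, y, z in degrees, then the finger opening in mm, from 0 to 85.4. A call has 1 to 5 rows; each row shifts and turns the commanded pose from where the row before left it, along the tool's axes as they then stand; what a row does not reach is not made up. A row lasts 1/10 s, in which the tool goes at most 50 mm and 8.59 degrees, less where a joint would pass 70% of its speed; a pose out of reach is approached as far as the arm can. A call is refused whole if a number of a shift passes 50 or a number of a turn 8.59, either way. A call with a gripper value outside its range is refused whole. The fingers move at their own pace and stop on an object; FORCE is the grip in N (left out, the last holds). Time passes only in rows, so rows that do not move let the fingers close. It gives the time, the measured TCP pose, the force, the opening and the grip force at its end, in the units of the state.
- status.observe(): the state, without advancing time (a new reading comes with each control period).
- vision.get_image(name): name is "scene" or "top"; returns a dict with "pixels" (480x640x3 uint8, red, green, blue), "z_map" (480x640 float32, m along the optical axis (not along the pixel's ray), 0 where there is no reading), "fx", "fy", "cx", "cy" (pixels), "R" (3x3) and "t" (3): a world point X has camera coordinates R X + t. Camera axes: x right, y down, z forward; pixel columns grow to the right and rows downward; lengths in m; the calibration is good to about 2 mm. A picture is of the moment at which its call begins.
- ticket.job_done(): hands the job in; it is judged then, once.
Trained networks look in the newest picture that a camera, given by its name, has taken for a name from the list of things; names that differ only in an ending like _2 or _b are one class to them, and where a whole thing is asked for, a point or a joint stands for the part that bears it (a point fixed in the world has none). Each returns a list of dicts, best first, with "score" (0 to 1); they miss things now and then, are a little off and sometimes report something else, mostly with a low value. They report only what shows in the picture. A call takes as long as a camera call.
- find_in(thing, camera): "at" ([x, y, z] in m, in the coordinates of the camera as it stood for that picture, good to about 4 mm: the middle of the surface that is visible of it).
- cut_out(thing, camera): "mask" (480x640 bool, what is visible of it).
- tip_of(thing, camera): "at" ([x, y, z] in m, in the coordinates of the camera as it stood for that picture, good to about 4 mm: a listed point, or the origin of a listed thing).
The state is a dict: "clock": time; "joints": joint angles; "qd": joint speeds; "effort": joint torques, N m; "eef_pos": TCP position; "orientation": TCP orientation; "force": force on the tool from outside, world axes, zero at the start; "moment": the same for the moment, N m; "width": finger opening in m; "grasp_force": force on a finger pad.
Only numpy, scipy, OpenCV 4.12 (cv2) and the standard library are available. Lean on these libraries where they do the work, as an engineer would, in place of code of your own. Each camera call takes 0.05 s, during which the arm holds its last target. There are 200 camera calls.

## Working session

There is one attempt and no reset: what is moved stays moved. The work goes in short steps, Python scripts to look and compute and a shell command to move; the robot and the scene stay as the last step left them, time stands still between calls to the robot, and variables do not carry over. Pictures are saved under pics/ and viewed, at most 14 in all, crops included, and the job is handed in when it is done.

```bash
ls; mkdir -p pics; cat > h.py <<'E'
import numpy as np, cv2
from rig import status, vision, ticket, find_in, cut_out, tip_of, ctrl
def img(c,name=None):
    p=vision.get_image(c)
    if name: cv2.imwrite(f'pics/{name}.png',p['pixels'][:,:,::-1])
    return p
def w(p,a): return p['R'].T@(np.array(a)-p['t'])
def px(p,X):
    c=p['R']@np.array(X)+p['t']; return (p['fx']*c[0]/c[2]+p['cx'],p['fy']*c[1]/c[2]+p['cy'])
def cloud(p,m=None):
    z=p['z_map']; v,u=np.nonzero((z>0)&(m if m is not None else True)); d=z[v,u]
    C=np.stack([(u-p['cx'])/p['fx']*d,(v-p['cy'])/p['fy']*d,d],1)
    return (C-p['t'])@p['R'],u,v
E
python3 - <<'E'
from h import *
s=status.observe(); print({k:np.round(v,3) for k,v in s.items()}, ctrl.grip_point_offset)
for c in ['top','scene']:
    p=img(c,c+'0'); print(c,np.round(p['R'].T@-p['t'],3),p['fx'])
    for n in ['U1_c','D1_c','pan','key_on_top','key_tare_top','key_units_top','key_print_top','jar','comb1','marker','tipbox','tuberack','mat']:
        print(n,[(np.round(w(p,r['at']),3).tolist(),round(r['score'],2)) for r in tip_of(n,c)[:6]])
E
```

```text
pics
{'clock': np.float64(0.0), 'joints': array([ 0.993,  0.264, -0.049,  1.259, -0.   ,  1.416]), 'qd': array([-0.002,  0.   ,  0.001,  0.001, -0.001, -0.001]), 'effort': array([ 2.0000e-03, -6.3762e+01,  3.8456e+01,  1.4000e-02, -0.0000e+00,
       -0.0000e+00]), 'eef_pos': array([0.215, 0.479, 0.231]), 'orientation': array([-0.   ,  0.21 ,  0.978, -0.001]), 'force': array([-0.519,  0.17 ,  0.282]), 'moment': array([-0.037,  0.018, -0.031]), 'grasp_force': np.float64(0.0), 'width': np.float64(0.086)} -0.0187
top [ 0.555 -0.004  1.021] 532.9971093538235
U1_c [([0.621, -0.153, 0.016], 0.96), ([0.465, 0.286, 0.044], 0.45)]
D1_c [([0.465, -0.167, 0.014], 0.76), ([0.495, -0.309, 0.018], 0.22)]
pan [([0.617, 0.242, 0.069], 0.88)]
key_on_top [([0.463, 0.286, 0.045], 0.62)]
key_tare_top [([0.547, -0.161, -0.001], 0.69), ([0.47, 0.244, 0.043], 0.68)]
key_units_top [([0.47, 0.203, 0.041], 0.66), ([0.494, -0.308, 0.019], 0.25)]
key_print_top [([0.47, 0.163, 0.046], 0.68)]
jar []
comb1 [([0.557, -0.233, 0.005], 0.82), ([0.541, -0.093, 0.007], 0.66), ([0.64, 0.281, 0.115], 0.53)]
marker [([0.436, 0.085, 0.001], 0.61)]
tipbox [([0.787, -0.113, 0.006], 0.75)]
tuberack [([0.785, 0.045, -0.003], 0.93)]
mat [([0.549, -0.163, -0.003], 0.61)]
scene [1.286 0.01  0.854] 560.1693829658218
U1_c [([0.616, -0.153, 0.01], 0.79)]
D1_c [([0.463, -0.167, 0.016], 0.95)]
pan [([0.616, 0.24, 0.058], 0.78)]
key_on_top [([0.46, 0.29, 0.047], 0.6)]
key_tare_top [([0.468, 0.244, 0.043], 0.61)]
key_units_top [([0.468, 0.2, 0.045], 0.61)]
key_print_top [([0.544, -0.164, -0.002], 0.72), ([0.473, 0.163, 0.047], 0.49)]
jar [([0.64, 0.28, 0.116], 0.77), ([0.466, 0.243, 0.046], 0.49)]
comb1 [([0.543, -0.099, -0.003], 0.8), ([0.558, -0.236, 0.005], 0.79)]
marker [([0.437, 0.082, -0.005], 0.54)]
tipbox [([0.788, -0.115, -0.001], 0.95)]
tuberack [([0.783, 0.046, 0.001], 0.58)]
mat [([0.547, -0.163, 0.0], 0.57)]
```

View pics/top0.png

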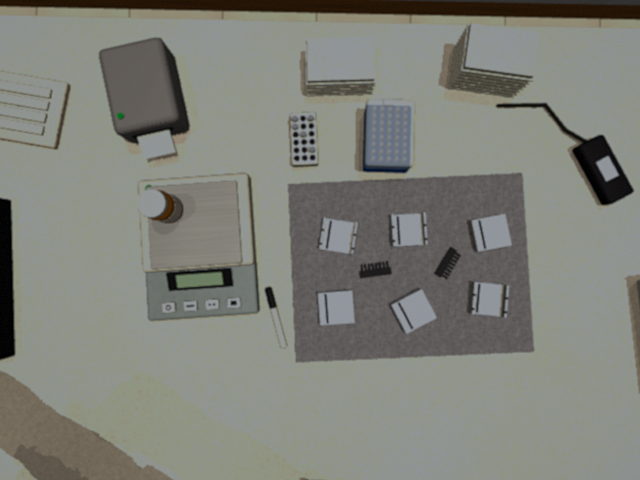

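View pics/scene0.png

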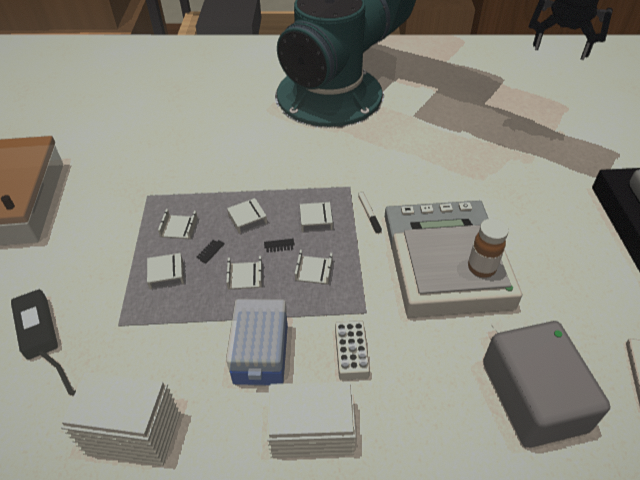

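The top picture shows the jar on the pan at about (160,207). Open-up trays are at (338,236), (408,230) and (490,300), and open-down ones at (336,308), (413,310) and (491,233). That makes three of each. The keys are at (168..234,304) and the marker at (275,318). Next I measure poses from depth.

```bash
cat >> h.py <<'E'
def rect(P):
    (cx,cy),(a,b),th=cv2.minAreaRect((P[:,:2]*1000).astype(np.float32))
    return np.round([cx,cy,a,b,th],1)
def trays(p,zmin=.012,region=(.37,.73,-.40,.06)):
    "white blobs on the mat by height: centre, size, angle, frac of low (floor) points"
    P,u,v=cloud(p); x0,x1,y0,y1=region
    k=(P[:,0]>x0)&(P[:,0]<x1)&(P[:,1]>y0)&(P[:,1]<y1)&(P[:,2]>zmin)&(P[:,2]<.04)
    m=np.zeros((480,640),np.uint8); m[v[k],u[k]]=1
    low=(P[:,2]<.013)
    bright=p['pixels'].min(2)>110
    k2=(P[:,0]>x0)&(P[:,0]<x1)&(P[:,1]>y0)&(P[:,1]<y1)&(P[:,2]>.004)&(P[:,2]<.04)&bright[v,u]
    m=np.zeros((480,640),np.uint8); m[v[k2],u[k2]]=1
    m=cv2.morphologyEx(m,cv2.MORPH_CLOSE,np.ones((3,3),np.uint8))
    n,L,st,_=cv2.connectedComponentsWithStats(m)
    out=[]
    for i in range(1,n):
        if st[i,4]<200: continue
        q=k2&(L[v,u]==i); Q=P[q]
        out.append((rect(Q),np.round(np.percentile(Q[:,2],[10,50,90])*1000,1),int(st[i,4])))
    return out
E
python3 - <<'E'
from h import *
p=img('top')
for t in trays(p): print(*t)
P,u,v=cloud(p)
k=(abs(P[:,2]-.062)<.004)&(abs(P[:,0]-.617)<.14)&(abs(P[:,1]-.24)<.14)
print('pan',rect(P[k]),np.median(P[k,2]))
k=(P[:,2]>.15)&(abs(P[:,0]-.617)<.14)&(abs(P[:,1]-.24)<.14); print('jar',rect(P[k]),np.median(P[k,2]))
m=cut_out('key_on_top','top'); print([(r['score'],rect(P[r['mask'][v,u]])) for r in m[:3]])
# keys: bright blobs
k=(abs(P[:,2]-.044)<.006)&(abs(P[:,0]-.467)<.03)&(abs(P[:,1]-.225)<.09)&(p['pixels'].min(2)[v,u]>150)
mm=np.zeros((480,640),np.uint8); mm[v[k],u[k]]=1
n,L,st,c=cv2.connectedComponentsWithStats(mm)
for i in range(1,n):
    if st[i,4]>30: print('key',rect(P[k&(L[v,u]==i)]),st[i,4])
E
```

```text
[ 620.1 -158.9   61.3   68.6    5. ] [ 5.3  7.5 23.3] 950
[ 618.2 -313.3   61.5   72.3   12. ] [22.3 24.8 27.2] 1106
[604.4 -24.1  65.2  61.6  82.8] [ 5.2  7.5 23.7] 1021
[ 492.4 -305.6   57.1   60.8   85.6] [ 4.9  7.1 13.1] 834
[ 466.7 -168.5   60.4   64.2   29.3] [22.5 24.8 27. ] 1136
[468.7 -23.6  60.4  64.8   6.2] [22.7 24.8 27.2] 1104
pan [615.3 237.8 151.3 165.1   5.3] 0.06205683470710534
jar [641.4 281.1  46.1  45.5  19.5] 0.1667903876494455
[(0.56, array([789.8,  44.8, 109.9,  53.1,   4.3])), (0.5, array([462.8, 282. ,  16.9,  23.3,   1.5])), (0.5, array([540.7, -96.5,  23.8,  59.5,  11.3]))]
```

```bash
python3 -m handwheel '0 0 0 0 0 8 85;0 0 0 0 0 8 85;0 0 0 0 0 8.2 85'; python3 -c "
from h import *
s=status.observe();print(np.round(s['orientation'],3),np.round(s['eef_pos'],4),s['clock'])"
```

```text
clock: 1.8
eef_pos: [0.2154, 0.4788, 0.2313]
orientation: [-0.0, 0.413, 0.911, -0.0]
force: [0.8, 0.1, -0.0]
width: 0.085
grasp_force: 0.0
[-0.     0.413  0.911 -0.   ] [0.2154 0.4788 0.2313] 1.8
```

```bash
cat >> h.py <<'E'
def yaw(s=None):
    s=s or status.observe(); w_,x,y,z=s['orientation']; return np.degrees(np.arctan2(2*(x*y+w_*z),1-2*(y*y+z*z)))
def to(x,y,z,ang=None):
    "shift in tool axes (mm) after first turning about tool z by the printed angle"
    s=status.observe(); a=yaw(s); t=0 if ang is None else -((ang-a+90)%180-90)
    A=np.radians(a-t); d=(np.array([x,y,z])-s['eef_pos'])*1000
    ex=np.array([np.cos(A),np.sin(A)]); ey=np.array([np.sin(A),-np.cos(A)])
    print('turn',round(t,1),'shift',np.round([d[:2]@ex,d[:2]@ey,-d[2]],1),'yaw',round(a,1),'at',np.round(s['eef_pos'],4),'w',round(s['width']*1000,1),'F',np.round(s['force'],1),'g',round(s['grasp_force'],1),'t',round(s['clock'],1))
E
python3 -m handwheel '0 0 0 0 0 -8.5 85;0 0 0 0 0 -8.5 85;0 0 0 0 0 -8.5 85;0 0 0 0 0 -8.5 85;0 0 0 0 0 -8.5 85'
python3 -m handwheel '0 0 0 0 0 -8.5 85;0 0 0 0 0 -2.3 85'
python3 -m handwheel '-40 -22 0 0 0 0 85;-40 -22 0 0 0 0 85;-40 -22 0 0 0 0 85;-40 -22 0 0 0 0 85;-40 -22 0 0 0 0 85'
python3 -m handwheel '-40 -22 0 0 0 0 85;-40 -22 0 0 0 0 85;-40 -22 0 0 0 0 85;-40 -22 0 0 0 0 85;0 0 0 0 0 0 85'
python3 -c "
from h import *
to(.6414,.2811,.108,4.5)"
```

```text
clock: 2.3
eef_pos: [0.2154, 0.4788, 0.2313]
orientation: [0.0, 0.049, 0.999, -0.0]
force: [0.3, -1.0, 0.3]
width: 0.0852
grasp_force: 0.0
clock: 2.5
eef_pos: [0.2154, 0.4788, 0.2313]
orientation: [-0.0, -0.045, 0.999, -0.0]
force: [-0.3, -0.4, 0.3]
width: 0.0852
grasp_force: 0.0
clock: 3.0
eef_pos: [0.4256, 0.3851, 0.2314]
orientation: [0.0, -0.043, 0.999, 0.0]
force: [0.4, 0.5, 0.6]
width: 0.0848
grasp_force: 0.0
clock: 3.5
eef_pos: [0.5951, 0.3093, 0.2297]
orientation: [-0.0, -0.041, 0.999, -0.0]
force: [-0.4, -0.0, -0.5]
width: 0.0849
grasp_force: 0.0
turn 0.1 shift [-44.  -31.7 121.7] yaw -175.4 at [0.5951 0.3093 0.2297] w 84.9 F [-0.4 -0.  -0.5] g 0.0 t 3.5
```

```bash
python3 -m handwheel '-22 -16 0 0 0 0 85;-22 -16 0 0 0 0 85;0 0 20 0 0 0 85;0 0 25 0 0 0 85;0 0 25 0 0 0 85'
python3 -m handwheel '0 0 25 0 0 0 85;0 0 25 0 0 0 85;0 0 0 0 0 0 85'
python3 -m handwheel '0 0 0 0 0 0 40;0 0 0 0 0 0 40;0 0 0 0 0 0 40;0 0 0 0 0 0 40;0 0 0 0 0 0 40' 30
python3 -m handwheel '0 0 0 0 0 0 40;0 0 0 0 0 0 40;0 0 -20 0 0 0 40;0 0 -20 0 0 0 40;0 0 -20 0 0 0 40'
python3 -c "
from h import *
to(.51,.45,.13)"
```

```text
clock: 4.0
eef_pos: [0.6374, 0.284, 0.1604]
orientation: [0.0, -0.042, 0.999, 0.0]
force: [0.3, 0.3, 0.8]
width: 0.0849
grasp_force: 0.0
clock: 4.3
eef_pos: [0.6356, 0.2837, 0.1082]
orientation: [-0.003, -0.043, 0.999, -0.001]
force: [-0.1, 0.7, 0.5]
width: 0.085
grasp_force: 0.0
clock: 4.8
eef_pos: [0.6383, 0.2841, 0.1132]
orientation: [0.001, -0.042, 0.999, 0.0]
force: [0.1, -1.5, 6.1]
width: 0.051
grasp_force: 30.4
clock: 5.3
eef_pos: [0.6376, 0.284, 0.173]
orientation: [0.0, -0.043, 0.999, 0.0]
force: [0.7, -0.8, -2.4]
width: 0.051
grasp_force: 32.2
turn 0 shift [113.  176.2  43. ] yaw -175.1 at [0.6376 0.284  0.173 ] w 51.0 F [ 0.7 -0.8 -2.4] g 32.2 t 5.3
```

```bash
python3 -m handwheel '22 35 0 0 0 0 40;23 35 0 0 0 0 40;23 35 0 0 0 0 40;23 35 0 0 0 0 40;22 36 0 0 0 0 40'
python3 -m handwheel '0 0 20 0 0 0 40;0 0 25 0 0 0 40;0 0 25 0 0 0 40;0 0 25 0 0 0 40;0 0 15 0 0 0 40'
python3 -m handwheel '0 0 4 0 0 0 40;0 0 0 0 0 0 40;0 0 0 0 0 0 40'
python3 -c "
from h import *
to(.51,.45,.0512)
p=img('scene','jar')
P,u,v=cloud(p)
k=(abs(P[:,0]-.51)<.06)&(abs(P[:,1]-.45)<.06)&(P[:,2]<.1);print(np.percentile(P[k,2],[1,5,50]))
cv2.imwrite('pics/jarc.png',cv2.resize(p['pixels'][100:340,360:640,::-1],None,fx=2,fy=2))"
```

```text
clock: 5.8
eef_pos: [0.5089, 0.451, 0.1724]
orientation: [0.001, -0.042, 0.999, 0.0]
force: [0.3, 0.3, -1.3]
width: 0.0512
grasp_force: 32.2
clock: 6.3
eef_pos: [0.5096, 0.4496, 0.0603]
orientation: [-0.0, -0.043, 0.999, -0.0]
force: [0.7, -0.6, -2.1]
width: 0.0511
grasp_force: 32.2
clock: 6.6
eef_pos: [0.5105, 0.4501, 0.0586]
orientation: [0.001, -0.043, 0.999, 0.0]
force: [-0.3, 0.1, -1.8]
width: 0.0508
grasp_force: 32.2
turn 0 shift [ 0.5 -0.   7.4] yaw -175.1 at [0.5105 0.4501 0.0586] w 50.8 F [-0.3  0.1 -1.8] g 32.2 t 6.6
[-0.00388579 -0.00280435  0.00087109]
```

View pics/jarc.png

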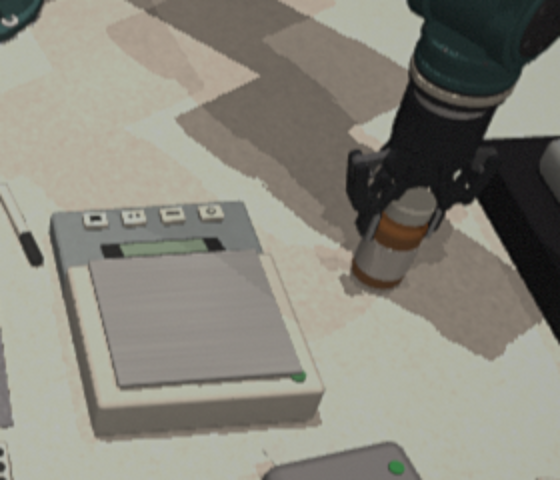

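The crop shows the jar held upright just above the free bench left of the balance, and the pan empty. I lower it gently.

```bash
python3 -m handwheel '0 0 2 0 0 0 40;0 0 2 0 0 0 40;0 0 0 0 0 0 40'
python3 -m handwheel '0 0 2 0 0 0 40;0 0 0 0 0 0 40'
python3 -m handwheel '0 0 1.5 0 0 0 40;0 0 0 0 0 0 40'
```

```text
clock: 6.95
eef_pos: [0.5099, 0.4496, 0.0532]
orientation: [-0.0, -0.043, 0.999, -0.0]
force: [0.1, -0.3, -2.3]
width: 0.0511
grasp_force: 32.2
clock: 7.15
eef_pos: [0.5101, 0.4498, 0.0514]
orientation: [0.0, -0.043, 0.999, 0.0]
force: [-0.5, -0.1, -1.7]
width: 0.051
grasp_force: 32.2
clock: 7.35
eef_pos: [0.5107, 0.4498, 0.0511]
orientation: [0.001, -0.042, 0.999, 0.0]
force: [-1.2, -4.5, 12.9]
width: 0.0509
grasp_force: 33.3
```

```bash
python3 -m handwheel '0 0 0 0 0 0 85;0 0 0 0 0 0 85;0 0 0 0 0 0 85;0 0 0 0 0 0 85;0 0 0 0 0 0 85'
python3 -m handwheel '0 0 -20 0 0 0 85;0 0 -30 0 0 0 85;0 0 -30 0 0 0 85;0 0 -30 0 0 0 0;0 0 -10 0 0 0 0'
python3 -c "
from h import *
p=img('top');P,u,v=cloud(p)
k=(P[:,2]>.08)&(P[:,2]<.115)&(abs(P[:,0]-.51)<.06)&(abs(P[:,1]-.45)<.06);print('jar',rect(P[k]),np.median(P[k,2]))
for n in ['key_on_top','key_tare_top','key_print_top']: print(n,[(rect(P[r['mask'][v,u]]),round(r['score'],2)) for r in cut_out(n,'top')[:3]])
k=(abs(P[:,2]-.062)<.0025)&(abs(P[:,0]-.617)<.14)&(abs(P[:,1]-.24)<.14)
print('pan',rect(P[k]))
to(.4626,.284,.060)"
```

```text
clock: 7.85
eef_pos: [0.5099, 0.4497, 0.0497]
orientation: [-0.0, -0.043, 0.999, -0.0]
force: [0.1, 0.6, -0.8]
width: 0.0848
grasp_force: 0.0
clock: 8.35
eef_pos: [0.5108, 0.4502, 0.1729]
orientation: [0.002, -0.043, 0.999, 0.001]
force: [0.8, 0.6, 0.3]
width: 0.0586
grasp_force: 0.0
jar [514.3 443.   45.9  41.5  21.3] 0.10418845013494825
key_on_top []
key_tare_top [(array([466.4, 241.3,  22.9,  18.9,  89.8]), 0.49)]
key_print_top []
pan [614.9 237.9 149.9 165.3   5.7]
turn 0 shift [  61.  -160.9  108.6] yaw -175.1 at [0.5097 0.4495 0.1686] w 27.6 F [-0.1 -0.2 -1.2] g 0.0 t 8.6
```

```bash
python3 -m handwheel '15 -40 0 0 0 0 0;15 -40 0 0 0 0 0;15 -40 0 0 0 0 0;16 -41 0 0 0 0 0;0 0 30 0 0 0 0'
python3 -m handwheel '0 0 40 0 0 0 0;0 0 35 0 0 0 0;0 0 0 0 0 0 0;0 0 0 0 0 0 0'
python3 -c "
from h import *
to(.4626,.284,.0402)"
```

```text
clock: 9.05
eef_pos: [0.4622, 0.2809, 0.1411]
orientation: [0.001, -0.041, 0.999, 0.0]
force: [2.0, 1.0, -0.8]
width: 0.0001
grasp_force: 0.0
clock: 9.45
eef_pos: [0.4623, 0.2839, 0.0646]
orientation: [-0.001, -0.043, 0.999, -0.0]
force: [0.3, -0.1, 0.4]
width: 0.0
grasp_force: 0.0
turn 0 shift [-0.3  0.1 24.4] yaw -175.1 at [0.4623 0.2839 0.0646] w 0.0 F [ 0.3 -0.1  0.4] g 0.0 t 9.4
```

```bash
python3 -m handwheel '0 0 10 0 0 0 0;0 0 8 0 0 0 0;0 0 0 0 0 0 0'
python3 -m handwheel '0 0 3 0 0 0 0;0 0 1.5 0 0 0 0;0 0 1.5 0 0 0 0;0 0 0 0 0 0 0;0 0 0 0 0 0 0'; python3 -m handwheel '0 0 1 0 0 0 0;0 0 0 0 0 0 0;0 0 0 0 0 0 0'
```

```text
clock: 9.75
eef_pos: [0.4626, 0.284, 0.0463]
orientation: [-0.0, -0.043, 0.999, -0.0]
force: [1.2, 0.5, -0.6]
width: -0.0002
grasp_force: 0.0
clock: 10.25
eef_pos: [0.4631, 0.2842, 0.041]
orientation: [0.0, -0.043, 0.999, 0.0]
force: [0.6, 0.8, 2.8]
width: 0.0001
grasp_force: 1.6
clock: 10.55
eef_pos: [0.4631, 0.2842, 0.04]
orientation: [0.0, -0.043, 0.999, 0.0]
force: [-0.0, 1.0, 5.2]
width: -0.0001
grasp_force: 2.8
```

```bash
python3 -m handwheel '0 0 -10 0 0 0 0;0 0 -10 0 0 0 0;0 -40 0 0 0 0 0;0 0 0 0 0 0 0'
python3 -m handwheel '0 0 10 0 0 0 0;0 0 5 0 0 0 0;0 0 3 0 0 0 0;0 0 1.5 0 0 0 0;0 0 0 0 0 0 0'; python3 -m handwheel '0 0 0.7 0 0 0 0;0 0 0 0 0 0 0;0 0 0 0 0 0 0;0 0 0 0 0 0 0'
```

```text
clock: 10.95
eef_pos: [0.4663, 0.2418, 0.0606]
orientation: [0.0, -0.042, 0.999, -0.0]
force: [0.3, 0.7, -0.2]
width: -0.0002
grasp_force: 0.0
clock: 11.45
eef_pos: [0.4659, 0.2446, 0.0402]
orientation: [-0.0, -0.043, 0.999, -0.0]
force: [-1.7, -0.0, 3.6]
width: -0.0001
grasp_force: 1.9
clock: 11.85
eef_pos: [0.466, 0.2445, 0.0399]
orientation: [-0.0, -0.043, 0.999, 0.0]
force: [-3.9, -1.9, 10.7]
width: -0.0002
grasp_force: 5.3
```

```bash
cat >> h.py <<'E'
def tr(p):
    "trays: [kind,x,y,yaw,size] from points above the comb height"
    P,u,v=cloud(p); k=(P[:,0]>.37)&(P[:,0]<.73)&(P[:,1]>-.40)&(P[:,1]<.06)&(P[:,2]>.017)&(P[:,2]<.04)
    m=np.zeros((480,640),np.uint8); m[v[k],u[k]]=1
    C=cv2.morphologyEx(m,cv2.MORPH_CLOSE,np.ones((31,31),np.uint8))
    n,L,st,_=cv2.connectedComponentsWithStats(C); out=[]
    for i in range(1,n):
        q=k&(L[v,u]==i); Q=P[q]
        if len(Q)<80: continue
        kind='D' if len(Q)>700 else 'U'
        r=rect(Q); a,b,th=r[2:]
        # along-channel direction: 60 side; for U use PCA-free: rims are two strips -> project
        best=None
        for y in np.arange(-45,45,.5):
            for off in (0,90):
                t=np.radians(y+off); s=(Q[:,:2]@[-np.sin(t),np.cos(t)])*1000
                lo,hi=np.percentile(s,[1,99])
                # rims: mass near both ends of s
                if kind=='U': c=np.mean(np.minimum(s-lo,hi-s))
                else: c=abs((hi-lo)-64)+0
                if best is None or c<best[0]: best=(c,y+off,hi-lo)
        if kind=='D': 
            ang=th if abs(a-60)<abs(b-60) else th-90
        else: ang=best[1]
        ang=(ang+90)%180-90
        out.append((kind,r[0],r[1],round(float(ang),1),r[2:],len(Q)))
        print(*out[-1])
    return out
E
python3 -m handwheel '0 0 -20 0 0 0 0;0 0 -40 0 0 0 85;0 0 -40 0 0 0 85;0 0 -30 0 0 0 85'
python3 -c "
from h import *
p=img('top','t1'); tr(p)
cv2.imwrite('pics/t1c.png',cv2.resize(p['pixels'][170:365,280:540,::-1],None,fx=3,fy=3))
"
```

```text
clock: 12.25
eef_pos: [0.4664, 0.2447, 0.1718]
orientation: [0.001, -0.043, 0.999, 0.0]
force: [0.7, 0.1, -0.4]
width: 0.0433
grasp_force: 0.0
U 727.8 -110.2 89.5 [81.2  2.1 89.2] 95
U 618.6 -157.0 4.5 [58.7 64.4  5. ] 185
D 616.3 -310.1 12.6 [60.  65.4 12.6] 1137
D 553.6 -7.0 74.7 [ 79.2 170.9  74.7] 1254
U 491.8 -309.7 -5.0 [66.6 59.5 85.6] 226
D 466.8 -168.7 29.0 [60.6 64.4 29. ] 1138
```

View pics/t1c.png

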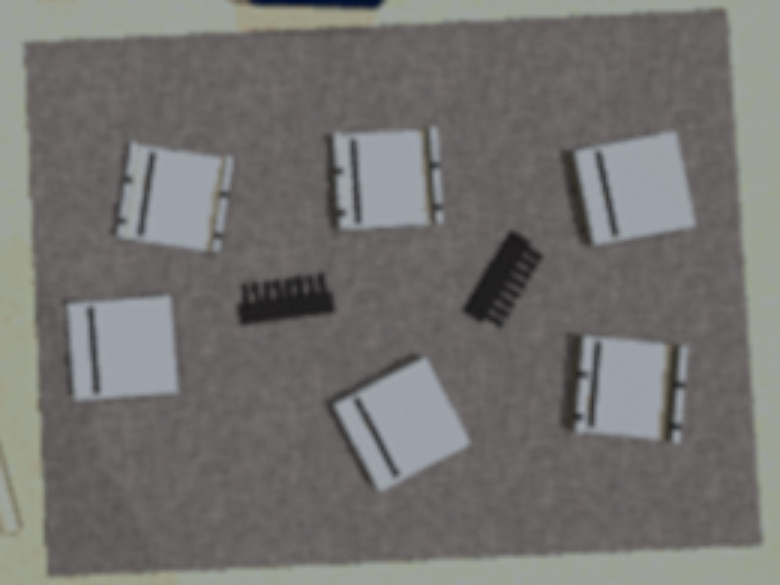

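```bash
cat >> h.py <<'E'
def one(p,x,y,r=.052):
    P,u,v=cloud(p); k=(np.hypot(P[:,0]-x,P[:,1]-y)<r)&(P[:,2]>.017)&(P[:,2]<.04)
    Q=P[k]; R=rect(Q); a,b,th=R[2:]
    # channel axis is the shorter side (60 of 60x64)
    ang=th if a<b else th-90; ang=(ang+45)%90-45 if False else (ang+90)%180-90
    print('tray',R,'yaw',round(ang,1),len(Q)); return R[0]/1000,R[1]/1000,ang
E
python3 -c "
from h import *
p=img('top'); 
for q in [(.604,-.024),(.469,-.024),(.6186,-.157),(.467,-.1687),(.492,-.308),(.616,-.310)]: one(p,*q)
x,y,a=one(p,.604,-.024)
to(x,y,.0,a)"
```

```text
tray [602.9 -24.6  64.1  58.9  82.6] yaw -7.4 143
tray [498.7   0.8  39.   56.5   6.5] yaw 6.5 499
tray [ 618.5 -157.2   58.7   64.4    5.1] yaw 5.1 179
tray [ 466.7 -168.7   60.3   64.7   28.8] yaw 28.8 1140
tray [ 491.5 -309.5   66.2   59.8   85.1] yaw -4.9 220
tray [ 616.3 -310.    60.    65.8   12.2] yaw 12.2 1139
tray [602.9 -24.6  64.1  58.9  82.6] yaw -7.4 143
turn 12.3 shift [-168.7 -250.2  173.2] yaw -175.1 at [0.4679 0.2452 0.1732] w 57.9 F [ 0.4 -0.2 -0.6] g 0.0 t 12.3
```

```bash
python3 -m handwheel '0 0 0 0 0 6 85;0 0 0 0 0 6.3 85;-28 -41 0 0 0 0 85;-28 -41 0 0 0 0 85;-28 -42 0 0 0 0 85'
python3 -m handwheel '-28 -42 0 0 0 0 85;-28 -42 0 0 0 0 85;-28 -42 0 0 0 0 85;0 0 35 0 0 0 85;0 0 40 0 0 0 85'
python3 -m handwheel '0 0 35 0 0 0 85;0 0 25 0 0 0 85;0 0 0 0 0 0 85'
python3 -c "
from h import *
to(.603,-.0246,.0,-7.4)
p=img('top')
one(p,.515,.01,.06)"
```

```text
clock: 12.85
eef_pos: [0.5336, 0.1098, 0.1689]
orientation: [-0.0, 0.064, 0.998, 0.0]
force: [0.7, -0.2, 0.4]
width: 0.0847
grasp_force: 0.0
clock: 13.35
eef_pos: [0.6009, -0.0251, 0.0935]
orientation: [0.001, 0.066, 0.998, -0.0]
force: [-0.2, -0.0, -2.0]
width: 0.0853
grasp_force: 0.0
clock: 13.65
eef_pos: [0.5973, -0.023, 0.0309]
orientation: [-0.003, 0.065, 0.998, 0.0]
force: [-0.2, 0.2, 0.7]
width: 0.0851
grasp_force: 0.0
turn -0.0 shift [-5.8 -0.8 30.9] yaw 172.6 at [ 0.5973 -0.023   0.0309] w 85.1 F [-0.2  0.2  0.7] g 0.0 t 13.7
tray [0. 0. 0. 0. 0.] yaw -90.0 0
```

```bash
python3 -m handwheel '-2 0 15 0 0 0 85;0 0 10 0 0 0 85;0 0 3 0 0 0 85;0 0 0 0 0 0 85'
python3 -c "
from h import *
to(.603,-.0246,.0,-7.4)"
```

```text
clock: 14.1
eef_pos: [0.6017, -0.0238, 0.0069]
orientation: [0.0, 0.065, 0.998, -0.0]
force: [-0.1, -0.1, 0.8]
width: 0.0852
grasp_force: 0.0
turn -0.0 shift [-1.4 -0.6  6.9] yaw 172.6 at [ 0.6017 -0.0238  0.0069] w 85.2 F [-0.1 -0.1  0.8] g 0.0 t 14.1
```

```bash
python3 -m handwheel '-1 0 6 0 0 0 85;0 0 0 0 0 0 55;0 0 0 0 0 0 55;0 0 0 0 0 0 55;0 0 0 0 0 0 55' 30
python3 -m handwheel '0 0 0 0 0 0 55;0 0 0 0 0 0 55'
python3 -m handwheel '0 0 -20 0 0 0 55;0 0 -30 0 0 0 55;0 0 -40 0 0 0 55;0 0 -40 0 0 0 55;0 0 -40 0 0 0 55'
python3 -c "
from h import *
to(.6154,.233,.150,5)"
```

```text
clock: 14.6
eef_pos: [0.6028, -0.0241, 0.0008]
orientation: [0.0, 0.065, 0.998, -0.0]
force: [0.3, 0.6, 2.2]
width: 0.0635
grasp_force: 33.3
clock: 14.8
eef_pos: [0.6028, -0.0241, 0.0008]
orientation: [0.0, 0.065, 0.998, -0.0]
force: [-1.1, 0.2, 4.0]
width: 0.0637
grasp_force: 33.5
clock: 15.3
eef_pos: [0.6023, -0.024, 0.1721]
orientation: [-0.0, 0.065, 0.998, 0.0]
force: [1.4, -0.9, -1.4]
width: 0.0632
grasp_force: 33.3
turn -12.4 shift [-35.4 254.9  22.1] yaw 172.6 at [ 0.6023 -0.024   0.1721] w 63.2 F [ 1.4 -0.9 -1.4] g 33.3 t 15.3
```

```bash
python3 -m handwheel '0 0 0 0 0 -6.2 55;0 0 0 0 0 -6.2 55;-6 42 0 0 0 0 55;-6 42 0 0 0 0 55;-6 42 0 0 0 0 55'
python3 -m handwheel '-6 43 0 0 0 0 55;-6 43 0 0 0 0 55;-6 43 0 0 0 0 55;0 0 20 0 0 0 55;0 0 0 0 0 0 55'
python3 -c "
from h import *
to(.6154,.233,.0598,5)
p=img('top')
one(p,.515,.01,.06);one(p,.469,-.024)"
```

```text
clock: 15.8
eef_pos: [0.6095, 0.1043, 0.1705]
orientation: [-0.0, -0.043, 0.999, 0.0]
force: [0.1, -0.8, -0.6]
width: 0.0634
grasp_force: 33.3
clock: 16.3
eef_pos: [0.6152, 0.234, 0.1482]
orientation: [-0.002, -0.044, 0.999, -0.0]
force: [-0.4, -0.5, -1.5]
width: 0.0634
grasp_force: 33.3
turn 0.1 shift [-0.2 -1.  88.4] yaw -174.9 at [0.6152 0.234  0.1482] w 63.4 F [-0.4 -0.5 -1.5] g 33.3 t 16.3
tray [508.8   5.5  60.2  64.    5.9] yaw 5.9 1112
tray [498.7   0.7  39.1  56.5   6.4] yaw 6.4 501
```

```bash
python3 -m handwheel '0 -1 30 0 0 0 55;0 0 30 0 0 0 55;0 0 20 0 0 0 55;0 0 0 0 0 0 55;0 0 0 0 0 0 55'
python3 -c "
from h import *
to(.6154,.233,.0598,5)"
```

```text
clock: 16.85
eef_pos: [0.617, 0.2315, 0.0718]
orientation: [0.0, -0.043, 0.999, 0.0]
force: [0.4, -0.7, 0.6]
width: 0.0634
grasp_force: 33.3
turn -0.1 shift [ 1.4  1.7 12. ] yaw -175.1 at [0.617  0.2315 0.0718] w 63.4 F [ 0.4 -0.7  0.6] g 33.3 t 16.9
```

```bash
python3 -m handwheel '1 1 6 0 0 0 55;0 0 3 0 0 0 55;0 0 1 0 0 0 55;0 0 0 0 0 0 55;0 0 0 0 0 0 55'
python3 -m handwheel '0 0 2 0 0 0 55;0 0 0 0 0 0 55;0 0 0 0 0 0 55'
```

```text
clock: 17.35
eef_pos: [0.6155, 0.2331, 0.0608]
orientation: [0.0, -0.043, 0.999, 0.0]
force: [-0.1, -0.2, -0.8]
width: 0.0634
grasp_force: 33.3
clock: 17.65
eef_pos: [0.6157, 0.2331, 0.0598]
orientation: [0.001, -0.043, 0.999, 0.0]
force: [-3.6, -0.2, 12.0]
width: 0.0632
grasp_force: 35.0
```

```bash
python3 -m handwheel '0 0 -0.5 0 0 0 85;0 0 0 0 0 0 85;0 0 0 0 0 0 85;0 0 -25 0 0 0 85;0 0 -40 0 0 0 85'
python3 -m handwheel '0 0 -40 0 0 0 85;0 0 0 0 0 0 85'
python3 -c "
from h import *
to(.509,.0055,.07,95.9)"
```

```text
clock: 18.15
eef_pos: [0.614, 0.2327, 0.1226]
orientation: [-0.002, -0.043, 0.999, -0.0]
force: [1.2, 0.3, 1.3]
width: 0.0854
grasp_force: 0.0
clock: 18.35
eef_pos: [0.6175, 0.2336, 0.1692]
orientation: [0.004, -0.043, 0.999, 0.001]
force: [0.2, 0.1, -0.8]
width: 0.085
grasp_force: 0.0
turn 89.1 shift [-215.7 -131.4   99.2] yaw -175.0 at [0.6175 0.2336 0.1692] w 85.0 F [ 0.2  0.1 -0.8] g 0.0 t 18.4
```

```bash
python3 -m handwheel '0 0 0 0 0 8.5 85;0 0 0 0 0 8.5 85;0 0 0 0 0 8.5 85;0 0 0 0 0 8.5 85;0 0 0 0 0 8.5 85'
python3 -m handwheel '0 0 0 0 0 8.5 85;0 0 0 0 0 8.5 85;0 0 0 0 0 8.5 85;0 0 0 0 0 8.5 85;0 0 0 0 0 8.5 85'
python3 -m handwheel '0 0 0 0 0 4.1 85;-36 -22 0 0 0 0 85;-36 -22 0 0 0 0 85;-36 -22 0 0 0 0 85;-36 -22 0 0 0 0 85'
python3 -m handwheel '-36 -22 0 0 0 0 85;-36 -22 0 0 0 0 85;0 0 35 0 0 0 85;0 0 45 0 0 0 85;0 0 25 0 0 0 85'
python3 -m handwheel '0 0 20 0 0 0 85;0 0 0 0 0 0 85;0 0 0 0 0 0 85'
python3 -c "
from h import *
to(.509,.0055,.0,95.9)"
```

```text
clock: 18.85
eef_pos: [0.6153, 0.233, 0.1633]
orientation: [-0.0, 0.325, 0.946, -0.0]
force: [0.7, 0.3, -0.8]
width: 0.0852
grasp_force: 0.0
clock: 19.35
eef_pos: [0.6153, 0.2329, 0.1633]
orientation: [-0.0, 0.645, 0.764, -0.0]
force: [-0.7, -0.6, -0.2]
width: 0.085
grasp_force: 0.0
clock: 19.85
eef_pos: [0.5415, 0.0796, 0.1634]
orientation: [-0.0, 0.67, 0.743, -0.0]
force: [0.4, 0.3, -0.7]
width: 0.085
grasp_force: 0.0
clock: 20.35
eef_pos: [0.5047, 0.0044, 0.0563]
orientation: [-0.001, 0.67, 0.742, -0.001]
force: [-0.4, 0.2, -0.4]
width: 0.085
grasp_force: 0.0
clock: 20.65
eef_pos: [0.5061, 0.0047, 0.0393]
orientation: [-0.0, 0.67, 0.742, -0.0]
force: [0.3, -0.1, 1.7]
width: 0.0848
grasp_force: 0.0
turn -0.0 shift [ 0.5  2.9 39.3] yaw 95.9 at [0.5061 0.0047 0.0393] w 84.8 F [ 0.3 -0.1  1.7] g 0.0 t 20.6
```

```bash
python3 -m handwheel '0 3 20 0 0 0 85;0 0 12 0 0 0 85;0 0 6 0 0 0 85;0 0 0 0 0 0 85;0 0 0 0 0 0 85'
python3 -m handwheel '0 0 0 0 0 0 50;0 0 0 0 0 0 50;0 0 0 0 0 0 50;0 0 0 0 0 0 50;0 0 0 0 0 0 50' 30
python3 -c "
from h import *
to(.509,.0055,.0,95.9)"
```

```text
clock: 21.15
eef_pos: [0.5097, 0.0049, 0.0019]
orientation: [0.0, 0.67, 0.742, 0.0]
force: [-0.6, -0.3, -0.4]
width: 0.0848
grasp_force: 0.0
clock: 21.65
eef_pos: [0.5096, 0.0049, 0.0018]
orientation: [0.0, 0.67, 0.742, 0.0]
force: [-1.6, 0.7, 9.7]
width: 0.0591
grasp_force: 30.1
turn -0.0 shift [ 0.6 -0.5  1.8] yaw 95.9 at [0.5096 0.0049 0.0018] w 59.1 F [-1.6  0.7  9.7] g 30.1 t 21.6
```

```bash
python3 -m handwheel '0 0 -20 0 0 0 50;0 0 -30 0 0 0 50;0 0 -40 0 0 0 50;0 0 -40 0 0 0 50;0 0 -40 0 0 0 50'
cat >> h.py <<'E'
def stk(p,zlo,zhi,r=.065):
    P,u,v=cloud(p); Q=P[(np.hypot(P[:,0]-.615,P[:,1]-.238)<r)&(P[:,2]>zlo)&(P[:,2]<zhi)]
    print('stack',rect(Q),np.round(np.percentile(Q[:,2],[5,50,95]),4),len(Q)) if len(Q)>5 else print('none')
E
python3 -c "
from h import *
to(.6146,.243,.16,95)
p=img('top'); stk(p,.077,.1)"
```

```text
clock: 22.15
eef_pos: [0.5088, 0.005, 0.1731]
orientation: [0.0, 0.67, 0.742, 0.0]
force: [0.6, -0.2, 0.2]
width: 0.0595
grasp_force: 32.5
turn 0.9 shift [227.8 126.1  13.1] yaw 95.9 at [0.5088 0.005  0.1731] w 59.5 F [ 0.6 -0.2  0.2] g 32.5 t 22.1
stack [617.3 233.4  59.2  65.6   4.9] [0.0781 0.0835 0.0863] 217
```

```bash
python3 -m handwheel '38 21 0 0 0 0 50;38 21 0 0 0 0 50;38 21 0 0 0 0 50;38 21 0 0 0 0 50;38 21 0 0 0 0 50'
python3 -m handwheel '38 21 0 0 0 0 50;0 0 20 0 0 0 50;0 0 30 0 0 0 50;0 0 0 0 0 0 50;0 0 0 0 0 0 50'
python3 -c "
from h import *
to(.616,.243,.0648,95)"
```

```text
clock: 22.7
eef_pos: [0.5946, 0.2065, 0.1713]
orientation: [0.0, 0.67, 0.742, 0.0]
force: [0.3, -0.1, 0.6]
width: 0.0589
grasp_force: 32.5
clock: 23.2
eef_pos: [0.611, 0.2445, 0.1216]
orientation: [-0.0, 0.67, 0.742, -0.0]
force: [0.9, -0.2, 0.5]
width: 0.0593
grasp_force: 32.7
turn 0.9 shift [-1.9  4.9 56.8] yaw 95.9 at [0.611  0.2445 0.1216] w 59.3 F [ 0.9 -0.2  0.5] g 32.7 t 23.2
```

```bash
python3 -m handwheel '-2 4 15 0 0 1 50;0 0 10 0 0 0 50;0 0 5 0 0 0 50;0 0 0 0 0 0 50;0 0 0 0 0 0 50'
python3 -c "
from h import *
to(.616,.243,.0648,95)"
```

```text
clock: 23.7
eef_pos: [0.6155, 0.2431, 0.0917]
orientation: [0.0, 0.676, 0.737, 0.0]
force: [-0.4, 0.9, -0.1]
width: 0.0589
grasp_force: 32.7
turn -0.1 shift [-0.2  0.5 26.9] yaw 94.9 at [0.6155 0.2431 0.0917] w 58.9 F [-0.4  0.9 -0.1] g 32.7 t 23.7
```

```bash
python3 -m handwheel '0 0 8 0 0 0 50;0 0 5 0 0 0 50;0 0 5 0 0 0 50;0 0 0 0 0 0 50'
python3 -m handwheel '0 0 3 0 0 0 50;0 0 3 0 0 0 50;0 0 2 0 0 0 50;0 0 0 0 0 0 50;0 0 0 0 0 0 50'
python3 -c "
from h import *
to(.616,.243,.0648,95)"
```

```text
clock: 24.1
eef_pos: [0.615, 0.243, 0.0722]
orientation: [-0.0, 0.676, 0.737, -0.001]
force: [-1.0, 0.8, -0.1]
width: 0.0591
grasp_force: 32.7
clock: 24.6
eef_pos: [0.6154, 0.2431, 0.0651]
orientation: [0.0, 0.676, 0.737, 0.0]
force: [-0.8, 0.1, -0.7]
width: 0.0589
grasp_force: 32.7
turn -0.1 shift [-0.2  0.6  0.3] yaw 94.9 at [0.6154 0.2431 0.0651] w 58.9 F [-0.8  0.1 -0.7] g 32.7 t 24.6
```

```bash
python3 -m handwheel '0 0 1 0 0 0 50;0 0 0 0 0 0 50'
python3 -m handwheel '0 0 0 0 0 0 85;0 0 0 0 0 0 85;0 0 0 0 0 0 85;0 0 -25 0 0 0 85;0 0 -40 0 0 0 85'
python3 -m handwheel '0 0 -40 0 0 0 85;0 -20 0 0 0 0 85;0 0 0 0 0 0 85'
python3 -c "
from h import *
p=img('top'); x,y,a=one(p,.6186,-.157); to(x,y,0,a)"
```

```text
clock: 24.8
eef_pos: [0.6155, 0.2431, 0.0649]
orientation: [0.0, 0.676, 0.737, 0.0]
force: [-3.8, -0.8, 9.8]
width: 0.0591
grasp_force: 33.4
clock: 25.3
eef_pos: [0.6141, 0.2427, 0.1276]
orientation: [-0.001, 0.676, 0.737, -0.002]
force: [0.7, 0.9, 0.4]
width: 0.0854
grasp_force: 0.0
clock: 25.6
eef_pos: [0.5946, 0.2415, 0.1703]
orientation: [0.0, 0.676, 0.737, 0.001]
force: [1.1, 0.7, -0.7]
width: 0.0849
grasp_force: 0.0
tray [ 618.4 -157.2   58.6   64.8    5.4] yaw 5.4 176
turn 89.5 shift [-14.2 399.  169.3] yaw 94.9 at [0.595  0.2414 0.1693] w 85.1 F [ 0.9 -0.4 -0.1] g 0.0 t 25.6
```

```bash
sed -i "s/t=0 if ang is None else .*/t=0 if ang is None else -(((ang-60)%180+60)-(a%360))/" h.py
python3 -m handwheel '0 0 0 0 0 -8.5 85;0 0 0 0 0 -8.5 85;0 0 0 0 0 -8.5 85;0 0 0 0 0 -8.5 85;0 0 0 0 0 -8.5 85'
python3 -m handwheel '0 0 0 0 0 -8.5 85;0 0 0 0 0 -8.5 85;0 0 0 0 0 -8.5 85;0 0 0 0 0 -8.5 85;0 0 0 0 0 -8.5 85'
python3 -m handwheel '0 0 0 0 0 -5.5 85;0 -40 0 0 0 0 85;0 -40 0 0 0 0 85;0 -40 0 0 0 0 85;0 -40 0 0 0 0 85'
python3 -m handwheel '2 -40 0 0 0 0 85;2 -40 0 0 0 0 85;2 -40 0 0 0 0 85;4 -40 0 0 0 0 85;4 -40 0 0 0 0 85'
python3 -m handwheel '0 0 0 0 0 0 85;0 0 40 0 0 0 85;0 0 45 0 0 0 85;0 0 30 0 0 0 85;0 0 0 0 0 0 85'
python3 -c "
from h import *
to(.6184,-.1572,0,5.4)
p=img('top'); stk(p,.079,.1)"
```

```text
clock: 26.15
eef_pos: [0.5956, 0.2412, 0.1678]
orientation: [-0.001, 0.361, 0.933, -0.001]
force: [0.0, 0.2, 0.4]
width: 0.0852
grasp_force: 0.0
clock: 26.65
eef_pos: [0.5957, 0.2412, 0.1678]
orientation: [-0.001, -0.002, 1.0, -0.0]
force: [-0.3, -0.4, 0.4]
width: 0.0846
grasp_force: 0.0
clock: 27.15
eef_pos: [0.6106, 0.0805, 0.1679]
orientation: [-0.001, -0.047, 0.999, -0.0]
force: [0.2, -0.2, 0.1]
width: 0.0851
grasp_force: 0.0
clock: 27.65
eef_pos: [0.6152, -0.1202, 0.1679]
orientation: [-0.001, -0.047, 0.999, 0.0]
force: [0.8, 1.3, -0.3]
width: 0.0848
grasp_force: 0.0
clock: 28.15
eef_pos: [0.6128, -0.1172, 0.0496]
orientation: [-0.004, -0.047, 0.999, 0.001]
force: [-0.5, 0.3, -0.7]
width: 0.0852
grasp_force: 0.0
turn -0.0 shift [ -1.8 -40.3  49.6] yaw -174.6 at [ 0.6128 -0.1172  0.0496] w 85.2 F [-0.5  0.3 -0.7] g 0.0 t 28.1
stack [616.1 238.6  60.3  75.5   5.1] [0.0836 0.0879 0.0908] 1366
```

```bash
python3 -m handwheel '-1 -20 0 0 0 0 85;-1 -20 0 0 0 0 85;0 0 20 0 0 0 85;0 0 15 0 0 0 85;0 0 0 0 0 0 85'
python3 -m handwheel '0 0 8 0 0 0 85;0 0 4 0 0 0 85;0 0 0 0 0 0 85;0 0 0 0 0 0 85'
python3 -c "
from h import *
to(.6184,-.1572,0,5.4)"
```

```text
clock: 28.7
eef_pos: [0.6208, -0.1595, 0.0186]
orientation: [-0.0, -0.046, 0.999, 0.0]
force: [-0.7, 0.3, 0.6]
width: 0.0848
grasp_force: 0.0
clock: 29.1
eef_pos: [0.6212, -0.1581, 0.0075]
orientation: [0.0, -0.047, 0.999, -0.0]
force: [0.1, -0.1, -0.9]
width: 0.085
grasp_force: 0.0
turn -0.0 shift [2.7 1.1 7.5] yaw -174.6 at [ 0.6212 -0.1581  0.0075] w 85.0 F [ 0.1 -0.1 -0.9] g 0.0 t 29.1
```

```bash
python3 -m handwheel '2.5 1 6 0 0 0 85;0 0 0 0 0 0 55;0 0 0 0 0 0 55;0 0 0 0 0 0 55;0 0 0 0 0 0 55'
python3 -m handwheel '0 0 0 0 0 0 55;0 0 0 0 0 0 55;0 0 0 0 0 0 55'
python3 -m handwheel '0 0 -20 0 0 0 55;0 0 -30 0 0 0 55;0 0 -40 0 0 0 55;0 0 -40 0 0 0 55;0 0 -40 0 0 0 55'
python3 -c "
from h import *
to(.6165,.234,.088,5)"
```

```text
clock: 29.6
eef_pos: [0.6185, -0.1572, 0.0012]
orientation: [0.0, -0.047, 0.999, -0.0]
force: [-0.5, 0.1, -1.2]
width: 0.0632
grasp_force: 33.5
clock: 29.9
eef_pos: [0.6184, -0.1572, 0.0011]
orientation: [-0.0, -0.047, 0.999, 0.0]
force: [-1.3, 0.3, -0.4]
width: 0.0636
grasp_force: 33.5
clock: 30.4
eef_pos: [0.6181, -0.1571, 0.1728]
orientation: [-0.0, -0.047, 0.999, -0.0]
force: [1.0, 0.4, -0.2]
width: 0.0632
grasp_force: 33.5
turn 0.4 shift [-32.5 389.8  84.8] yaw -174.6 at [ 0.6181 -0.1571  0.1728] w 63.2 F [ 1.   0.4 -0.2] g 33.5 t 30.4
```

```bash
python3 -m handwheel '-3 39 0 0 0 0 55;-3 39 0 0 0 0 55;-3 39 0 0 0 0 55;-3 39 0 0 0 0 55;-3 39 0 0 0 0 55'
python3 -m handwheel '-3 39 0 0 0 0 55;-3 39 0 0 0 0 55;-3 39 0 0 0 0 55;-4 39 0 0 0 0 55;-4 39 0 0 0 0 55'
python3 -m handwheel '0 0 0 0 0 0 55;0 0 30 0 0 0 55;0 0 20 0 0 0 55;0 0 10 0 0 0 55;0 0 0 0 0 0 55'
python3 -c "
from h import *
to(.6165,.234,.0861,5)"
```

```text
clock: 30.9
eef_pos: [0.6148, 0.0398, 0.1712]
orientation: [0.0, -0.047, 0.999, -0.0]
force: [0.0, 0.4, -1.4]
width: 0.0634
grasp_force: 33.5
clock: 31.4
eef_pos: [0.6135, 0.2357, 0.1712]
orientation: [0.0, -0.047, 0.999, 0.0]
force: [1.4, 0.3, -0.1]
width: 0.0635
grasp_force: 33.5
clock: 31.9
eef_pos: [0.6132, 0.2335, 0.1101]
orientation: [-0.001, -0.047, 0.999, -0.0]
force: [0.2, 0.4, -0.1]
width: 0.0633
grasp_force: 33.5
turn 0.4 shift [-3.4  0.2 24. ] yaw -174.6 at [0.6132 0.2335 0.1101] w 63.3 F [ 0.2  0.4 -0.1] g 33.5 t 31.9
```

```bash
python3 -m handwheel '-2 0 10 0 0 0 55;0 0 5 0 0 0 55;0 0 5 0 0 0 55;0 0 0 0 0 0 55;0 0 0 0 0 0 55'
python3 -m handwheel '0 0 2 0 0 0 55;0 0 0 0 0 0 55'
python3 -m handwheel '0 0 1 0 0 0 55;0 0 0 0 0 0 55'
python3 -c "
from h import *
to(.6165,.234,.0861,5)"
```

```text
clock: 32.4
eef_pos: [0.6158, 0.2343, 0.0912]
orientation: [0.0, -0.047, 0.999, 0.0]
force: [-0.1, 0.3, 0.2]
width: 0.0634
grasp_force: 33.5
clock: 32.6
eef_pos: [0.6157, 0.2342, 0.0891]
orientation: [0.0, -0.047, 0.999, -0.0]
force: [-0.0, -0.6, -0.9]
width: 0.0632
grasp_force: 33.5
clock: 32.8
eef_pos: [0.6157, 0.2343, 0.088]
orientation: [0.0, -0.047, 0.999, -0.0]
force: [-0.8, -0.4, -0.8]
width: 0.0632
grasp_force: 33.5
turn 0.4 shift [-0.7 -0.3  1.9] yaw -174.6 at [0.6157 0.2343 0.088 ] w 63.2 F [-0.8 -0.4 -0.8] g 33.5 t 32.8
```

```bash
python3 -m handwheel '0 0 1 0 0 0 55;0 0 1 0 0 0 55;0 0 0 0 0 0 55'
python3 -m handwheel '0 0 0.7 0 0 0 55;0 0 0 0 0 0 55'
```

```text
clock: 33.1
eef_pos: [0.6157, 0.2342, 0.0861]
orientation: [0.0, -0.047, 0.999, 0.0]
force: [0.0, 0.3, 0.2]
width: 0.0635
grasp_force: 33.5
clock: 33.3
eef_pos: [0.6158, 0.2343, 0.086]
orientation: [0.0, -0.047, 0.999, 0.0]
force: [-2.8, -0.8, 7.8]
width: 0.0633
grasp_force: 34.4
```

```bash
python3 -m handwheel '0 0 0 0 0 0 85;0 0 0 0 0 0 85;0 0 0 0 0 0 85;0 0 -25 0 0 0 85;0 0 -40 0 0 0 85'
python3 -m handwheel '0 0 -20 0 0 0 85;0 -40 0 0 0 0 85;0 -40 0 0 0 0 85;0 -40 0 0 0 0 85;0 -40 0 0 0 0 85'
python3 -c "
from h import *
p=img('top'); stk(p,.103,.125); stk(p,.079,.125); x,y,a=one(p,.467,-.1687); to(x,y,0,a+90)"
```

```text
clock: 33.8
eef_pos: [0.6144, 0.2339, 0.1489]
orientation: [-0.002, -0.047, 0.999, -0.0]
force: [1.1, -0.0, 0.0]
width: 0.0849
grasp_force: 0.0
clock: 34.3
eef_pos: [0.6307, 0.0735, 0.1704]
orientation: [0.0, -0.047, 0.999, 0.0]
force: [1.1, -0.4, 0.2]
width: 0.0852
grasp_force: 0.0
none
none
tray [ 466.5 -168.8   60.6   64.5   29.3] yaw 29.3 1141
turn 65.9 shift [-126.1 -259.8  170.3] yaw -174.8 at [0.6314 0.0683 0.1703] w 85.2 F [ 2.3 -7.1  0.7] g 0.0 t 34.4
```

```bash
python3 -c "
from h import *
p=img('top','s2'); stk(p,.05,.3); q=img('scene','s2s')
a=np.vstack([cv2.resize(p['pixels'][120:340,100:420],(640,440)),])
cv2.imwrite('pics/s2c.png',a[:,:,::-1])
to(.5,0,.2)"
```

```text
none
turn 0 shift [137.  -60.7 -29.7] yaw -174.8 at [0.6309 0.0729 0.1703] w 85.1 F [0.1 0.8 0.5] g 0.0 t 34.5
```

View pics/s2c.png

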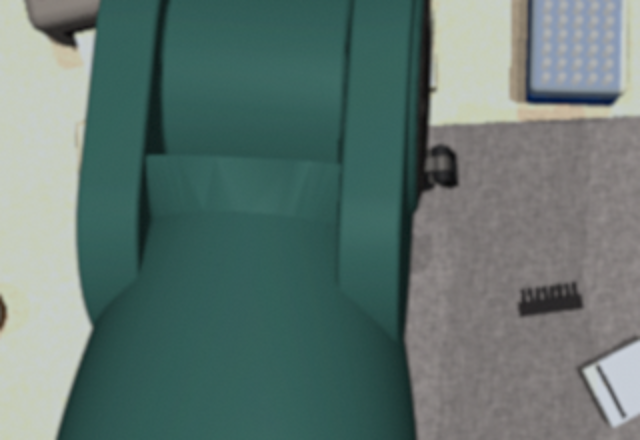

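View pics/s2s.png

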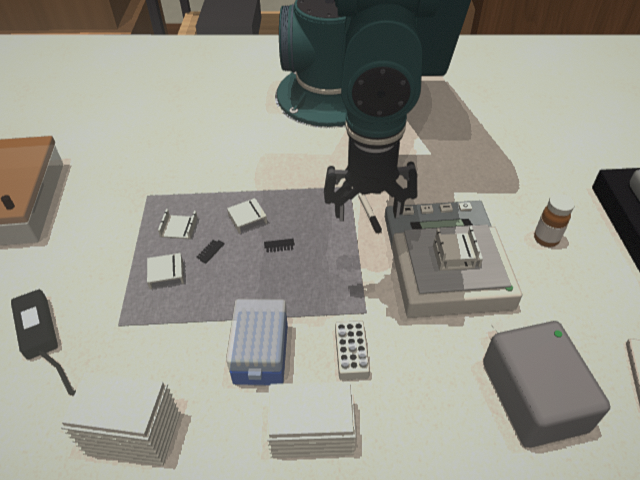

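The top view is blocked by the forearm. In the scene view, three trays are stacked neatly on the pan at about (457,248), and the jar is upright at (553,222). On to the next open-down tray.

```bash
python3 -m handwheel '0 0 0 0 0 8.3 85;0 0 0 0 0 8.3 85;0 0 0 0 0 8.3 85;0 0 0 0 0 8.3 85;0 0 0 0 0 8.3 85'
python3 -m handwheel '0 0 0 0 0 8.3 85;0 0 0 0 0 8 85;0 0 0 0 0 8.1 85;0 0 0 0 0 0 85'
python3 -c "
from h import *
to(.4665,-.1688,0,119.3)"
```

```text
clock: 34.95
eef_pos: [0.6306, 0.0761, 0.1703]
orientation: [-0.0, 0.312, 0.95, 0.0]
force: [0.1, -0.9, 0.3]
width: 0.0852
grasp_force: 0.0
clock: 35.35
eef_pos: [0.6306, 0.076, 0.1703]
orientation: [-0.0, 0.505, 0.863, 0.0]
force: [-0.4, 0.3, -0.8]
width: 0.0849
grasp_force: 0.0
turn 0.1 shift [-133.2 -262.9  170.3] yaw 119.4 at [0.6306 0.076  0.1703] w 84.9 F [-0.4  0.3 -0.8] g 0.0 t 35.4
```

```bash
python3 -m handwheel '-19 -37 0 0 0 0 85;-19 -37 0 0 0 0 85;-19 -37 0 0 0 0 85;-19 -38 0 0 0 0 85;-19 -38 0 0 0 0 85'
python3 -m handwheel '-19 -38 0 0 0 0 85;-19 -38 0 0 0 0 85;0 0 40 0 0 0 85;0 0 45 0 0 0 85;0 0 30 0 0 0 85'
python3 -m handwheel '0 0 15 0 0 0 85;0 0 0 0 0 0 85;0 0 0 0 0 0 85'
python3 -c "
from h import *
to(.4665,-.1688,0,119.3)
p=img('top'); stk(p,.103,.125); stk(p,.079,.125)"
```

```text
clock: 35.85
eef_pos: [0.5137, -0.1003, 0.1704]
orientation: [0.0, 0.501, 0.865, 0.0]
force: [0.8, 0.2, -0.7]
width: 0.0851
grasp_force: 0.0
clock: 36.35
eef_pos: [0.4664, -0.1697, 0.0533]
orientation: [-0.001, 0.502, 0.865, 0.0]
force: [0.9, -0.7, -0.9]
width: 0.085
grasp_force: 0.0
clock: 36.65
eef_pos: [0.4675, -0.17, 0.0409]
orientation: [0.0, 0.503, 0.864, 0.0]
force: [0.3, -0.7, -0.3]
width: 0.0849
grasp_force: 0.0
turn 0.3 shift [ 1.6 -0.3 40.9] yaw 119.6 at [ 0.4675 -0.17    0.0409] w 84.9 F [ 0.3 -0.7 -0.3] g 0.0 t 36.6
stack [616.4 234.4  59.4  65.7   4.9] [0.1045 0.1095 0.1128] 238
stack [616.1 238.4  60.2  76.3   4.9] [0.0864 0.0925 0.1105] 1490
```

```bash
python3 -m handwheel '1.5 0 20 0 0 0 85;0 0 12 0 0 0 85;0 0 7 0 0 0 85;0 0 0 0 0 0 85;0 0 0 0 0 0 85'
python3 -m handwheel '0 0 0 0 0 0 50;0 0 0 0 0 0 50;0 0 0 0 0 0 50;0 0 0 0 0 0 50;0 0 0 0 0 0 50'
python3 -m handwheel '0 0 -20 0 0 0 50;0 0 -30 0 0 0 50;0 0 -40 0 0 0 50;0 0 -40 0 0 0 50;0 0 -40 0 0 0 50'
python3 -c "
from h import *
to(.6155,.2444,.09,95)"
```

```text
clock: 37.2
eef_pos: [0.467, -0.1692, 0.0022]
orientation: [0.001, 0.504, 0.864, 0.0]
force: [1.9, -0.2, -0.1]
width: 0.0853
grasp_force: 0.0
clock: 37.7
eef_pos: [0.4669, -0.1692, 0.0021]
orientation: [0.001, 0.504, 0.864, 0.0]
force: [-2.2, 0.9, 10.0]
width: 0.0592
grasp_force: 30.1
clock: 38.2
eef_pos: [0.4661, -0.1688, 0.1734]
orientation: [0.0, 0.504, 0.864, -0.0]
force: [-0.6, 0.2, -0.4]
width: 0.0589
grasp_force: 32.6
turn 24.5 shift [398.6 184.8  83.4] yaw 119.5 at [ 0.4661 -0.1688  0.1734] w 58.9 F [-0.6  0.2 -0.4] g 32.6 t 38.2
```

```bash
python3 -m handwheel '0 0 0 0 0 8.2 50;0 0 0 0 0 8.2 50;0 0 0 0 0 8.1 50;40 18 0 0 0 0 50;40 18 0 0 0 0 50'
python3 -m handwheel '40 18 0 0 0 0 50;40 18 0 0 0 0 50;40 18 0 0 0 0 50;40 18 0 0 0 0 50;40 19 0 0 0 0 50'
python3 -m handwheel '40 19 0 0 0 0 50;40 19 0 0 0 0 50;39 19 0 0 0 0 50;0 0 0 0 0 0 50;0 0 0 0 0 0 50'
python3 -c "
from h import *
to(.6155,.2444,.0911,95)"
```

```text
clock: 38.7
eef_pos: [0.4956, -0.0858, 0.1717]
orientation: [0.0, 0.677, 0.736, 0.0]
force: [1.8, -0.6, -1.0]
width: 0.059
grasp_force: 32.6
clock: 39.2
eef_pos: [0.5689, 0.1229, 0.1717]
orientation: [0.0, 0.676, 0.737, 0.0]
force: [0.3, -0.5, -0.0]
width: 0.0585
grasp_force: 32.6
clock: 39.7
eef_pos: [0.615, 0.2451, 0.171]
orientation: [-0.0, 0.675, 0.738, -0.0]
force: [-1.1, -1.1, -0.5]
width: 0.0588
grasp_force: 32.7
turn 0.1 shift [-0.8  0.4 79.9] yaw 95.1 at [0.615  0.2451 0.171 ] w 58.8 F [-1.1 -1.1 -0.5] g 32.7 t 39.7
```

```bash
python3 -m handwheel '-1 0 25 0 0 0 50;0 0 18 0 0 0 50;0 0 9 0 0 0 50;0 0 0 0 0 0 50;0 0 0 0 0 0 50'
python3 -c "
from h import *
to(.6155,.2444,.0911,95)"
```

```text
clock: 40.2
eef_pos: [0.6155, 0.243, 0.1203]
orientation: [0.0, 0.676, 0.737, 0.0]
force: [0.2, 0.5, -0.3]
width: 0.0591
grasp_force: 32.7
turn -0.1 shift [ 1.4  0.1 29.2] yaw 94.9 at [0.6155 0.243  0.1203] w 59.1 F [ 0.2  0.5 -0.3] g 32.7 t 40.2
```

```bash
python3 -m handwheel '1.2 0 10 0 0 0 50;0 0 6 0 0 0 50;0 0 4 0 0 0 50;0 0 0 0 0 0 50'
python3 -m handwheel '0 0 4 0 0 0 50;0 0 3 0 0 0 50;0 0 1 0 0 0 50;0 0 0 0 0 0 50;0 0 0 0 0 0 50'
python3 -c "
from h import *
to(.6155,.2444,.0911,95)"
```

```text
clock: 40.6
eef_pos: [0.6148, 0.2447, 0.0987]
orientation: [-0.0, 0.676, 0.737, -0.0]
force: [0.0, 0.3, -0.2]
width: 0.0589
grasp_force: 32.7
clock: 41.1
eef_pos: [0.6152, 0.2447, 0.0914]
orientation: [0.0, 0.676, 0.737, 0.0]
force: [0.4, 0.7, -0.4]
width: 0.0589
grasp_force: 32.7
turn -0.0 shift [-0.3  0.3  0.3] yaw 95.0 at [0.6152 0.2447 0.0914] w 58.9 F [ 0.4  0.7 -0.4] g 32.7 t 41.1
```

```bash
python3 -m handwheel '0 0 1 0 0 0 50;0 0 0 0 0 0 50'
python3 -m handwheel '0 0 0 0 0 0 85;0 0 0 0 0 0 85;0 0 0 0 0 0 85;0 0 -25 0 0 0 85;0 0 -40 0 0 0 85'
python3 -m handwheel '0 0 -25 0 0 0 85;0 0 0 0 0 -8.5 85;0 0 0 0 0 -8.5 85;0 0 0 0 0 -8.5 85;0 0 0 0 0 -8.5 85'
python3 -m handwheel '0 0 0 0 0 -8.5 85;0 0 0 0 0 -8.5 85;0 0 0 0 0 -8.5 85;0 0 0 0 0 -8.5 85;0 0 0 0 0 -8.5 85'
python3 -c "
from h import *
p=img('top'); x,y,a=one(p,.4915,-.3095); one(p,.6163,-.31);to(x,y,0,a)"
```

```text
clock: 41.3
eef_pos: [0.6153, 0.2448, 0.0912]
orientation: [0.0, 0.676, 0.737, 0.0]
force: [-2.5, -0.2, 8.1]
width: 0.059
grasp_force: 33.3
clock: 41.8
eef_pos: [0.6139, 0.2443, 0.1539]
orientation: [-0.001, 0.676, 0.737, -0.002]
force: [-0.4, -0.4, 0.6]
width: 0.0853
grasp_force: 0.0
clock: 42.3
eef_pos: [0.6151, 0.2447, 0.1802]
orientation: [-0.0, 0.428, 0.904, -0.0]
force: [-0.4, -0.1, 0.1]
width: 0.0847
grasp_force: 0.0
clock: 42.8
eef_pos: [0.6151, 0.2447, 0.1802]
orientation: [-0.0, 0.071, 0.997, -0.0]
force: [0.6, 0.5, 0.1]
width: 0.0852
grasp_force: 0.0
tray [ 491.8 -309.5   66.    59.7   85.7] yaw -4.3 227
tray [ 616.4 -310.1   59.9   65.7   12. ] yaw 12.0 1136
turn -3.3 shift [  81.4 -561.9  180.2] yaw 172.4 at [0.6151 0.2447 0.1802] w 85.0 F [-0.9  0.4 -1.5] g 0.0 t 42.9
```

```bash
python3 -m handwheel '0 0 0 0 0 -3.3 85;6 -40 0 0 0 0 85;6 -40 0 0 0 0 85;6 -40 0 0 0 0 85;6 -40 0 0 0 0 85'
python3 -m handwheel '6 -40 0 0 0 0 85;6 -40 0 0 0 0 85;6 -40 0 0 0 0 85;6 -40 0 0 0 0 85;6 -40 0 0 0 0 85'
python3 -m handwheel '6 -40 0 0 0 0 85;6 -40 0 0 0 0 85;6 -40 0 0 0 0 85;4 -40 0 0 0 0 85;5 -42 0 0 0 0 85'
python3 -m handwheel '0 0 40 0 0 0 85;0 0 45 0 0 0 85;0 0 35 0 0 0 85;0 0 20 0 0 0 85;0 0 0 0 0 0 85'
python3 -c "
from h import *
to(.4918,-.3095,0,-4.3)
p=img('top'); stk(p,.103,.125)"
```

```text
clock: 43.35
eef_pos: [0.5761, 0.0862, 0.1803]
orientation: [0.0, 0.047, 0.999, -0.0]
force: [1.1, -0.3, 0.4]
width: 0.085
grasp_force: 0.0
clock: 43.85
eef_pos: [0.528, -0.1104, 0.1805]
orientation: [0.0, 0.047, 0.999, -0.0]
force: [-0.4, 0.5, -0.2]
width: 0.085
grasp_force: 0.0
clock: 44.35
eef_pos: [0.4828, -0.3091, 0.1805]
orientation: [0.0, 0.047, 0.999, -0.0]
force: [0.5, -0.2, 0.5]
width: 0.0855
grasp_force: 0.0
clock: 44.85
eef_pos: [0.4819, -0.3065, 0.0379]
orientation: [-0.002, 0.047, 0.999, 0.001]
force: [-0.1, -0.3, -0.2]
width: 0.0847
grasp_force: 0.0
turn -1.1 shift [-10.1  -2.2  37.9] yaw 174.6 at [ 0.4819 -0.3065  0.0379] w 84.7 F [-0.1 -0.3 -0.2] g 0.0 t 44.9
stack [615.9 239.8  60.2  76.3   5.2] [0.1087 0.1139 0.1167] 1474
```

```bash
python3 -m handwheel '-8 -2 10 0 0 -1.1 85;0 0 12 0 0 0 85;0 0 8 0 0 0 85;0 0 0 0 0 0 85;0 0 0 0 0 0 85'
python3 -c "
from h import *
to(.4918,-.3095,0,-4.3)"
```

```text
clock: 45.4
eef_pos: [0.491, -0.3102, 0.0104]
orientation: [-0.0, 0.036, 0.999, 0.0]
force: [-0.1, 0.6, 0.2]
width: 0.085
grasp_force: 0.0
turn 0.2 shift [-0.7  0.8 10.4] yaw 175.9 at [ 0.491  -0.3102  0.0104] w 85.0 F [-0.1  0.6  0.2] g 0.0 t 45.4
```

```bash
python3 -m handwheel '-0.5 0.5 6 0 0 0 85;0 0 3 0 0 0 85;0 0 0 0 0 0 85'
python3 -m handwheel '0 0 0 0 0 0 55;0 0 0 0 0 0 55;0 0 0 0 0 0 55;0 0 0 0 0 0 55;0 0 0 0 0 0 55'
python3 -m handwheel '0 0 0 0 0 0 55;0 0 0 0 0 0 55'
python3 -m handwheel '0 0 -20 0 0 0 55;0 0 -40 0 0 0 55;0 0 -45 0 0 0 55;0 0 -45 0 0 0 55;0 0 -40 0 0 0 55'
python3 -c "
from h import *
to(.6163,.2345,.11,5)"
```

```text
clock: 45.7
eef_pos: [0.4914, -0.3096, 0.001]
orientation: [-0.0, 0.036, 0.999, 0.0]
force: [-0.0, -0.5, 0.6]
width: 0.0849
grasp_force: 0.0
clock: 46.2
eef_pos: [0.4917, -0.3099, 0.0016]
orientation: [0.0, 0.036, 0.999, -0.0]
force: [-0.6, 1.2, 5.7]
width: 0.0635
grasp_force: 33.6
clock: 46.4
eef_pos: [0.4917, -0.3099, 0.0016]
orientation: [0.0, 0.036, 0.999, -0.0]
force: [-1.2, 1.2, 5.6]
width: 0.0632
grasp_force: 33.7
clock: 46.9
eef_pos: [0.4915, -0.3098, 0.1936]
orientation: [0.0, 0.036, 0.999, -0.0]
force: [0.5, -0.8, -1.1]
width: 0.0634
grasp_force: 33.4
turn -9.1 shift [-171.7  531.3   83.6] yaw 175.9 at [ 0.4915 -0.3098  0.1936] w 63.4 F [ 0.5 -0.8 -1.1] g 33.4 t 46.9
```

```bash
python3 -m handwheel '0 0 0 0 0 -8.5 55;0 0 0 0 0 -0.6 55;-12 38 0 0 0 0 55;-12 38 0 0 0 0 55;-12 38 0 0 0 0 55'
python3 -m handwheel '-12 38 0 0 0 0 55;-12 38 0 0 0 0 55;-12 38 0 0 0 0 55;-12 38 0 0 0 0 55;-12 38 0 0 0 0 55'
python3 -m handwheel '-12 38 0 0 0 0 55;-12 38 0 0 0 0 55;-12 38 0 0 0 0 55;-12 38 0 0 0 0 55;-12 38 0 0 0 0 55'
python3 -m handwheel '-12 37 0 0 0 0 55;0 0 0 0 0 0 55;0 0 0 0 0 0 55'
python3 -c "
from h import *
to(.6163,.2345,.1126,5)"
```

```text
clock: 47.4
eef_pos: [0.5171, -0.1917, 0.1901]
orientation: [-0.001, -0.041, 0.999, 0.001]
force: [0.5, 0.6, -0.4]
width: 0.0631
grasp_force: 33.4
clock: 47.9
eef_pos: [0.5604, 0.0031, 0.1902]
orientation: [-0.001, -0.041, 0.999, 0.0]
force: [1.0, -0.4, -0.6]
width: 0.0636
grasp_force: 33.4
clock: 48.4
eef_pos: [0.6038, 0.1975, 0.19]
orientation: [-0.001, -0.042, 0.999, -0.0]
force: [1.5, -1.1, -0.2]
width: 0.0637
grasp_force: 33.4
clock: 48.7
eef_pos: [0.6124, 0.2342, 0.1898]
orientation: [-0.001, -0.043, 0.999, -0.0]
force: [0.7, 0.3, 0.0]
width: 0.0635
grasp_force: 33.5
turn -0.1 shift [-3.9 -0.1 77.2] yaw -175.1 at [0.6124 0.2342 0.1898] w 63.5 F [0.7 0.3 0. ] g 33.5 t 48.7
```

```bash
python3 -m handwheel '-3.5 0 25 0 0 0 55;0 0 20 0 0 0 55;0 0 12 0 0 0 55;0 0 5 0 0 0 55;0 0 0 0 0 0 55'
python3 -m handwheel '0 0 5 0 0 0 55;0 0 3 0 0 0 55;0 0 0 0 0 0 55'
python3 -c "
from h import *
to(.6163,.2345,.1126,5)"
```

```text
clock: 49.2
eef_pos: [0.6162, 0.2335, 0.1292]
orientation: [-0.0, -0.043, 0.999, -0.0]
force: [0.6, 0.2, 0.3]
width: 0.0634
grasp_force: 33.5
clock: 49.5
eef_pos: [0.6164, 0.234, 0.1213]
orientation: [-0.0, -0.043, 0.999, 0.0]
force: [0.5, 0.9, -1.2]
width: 0.0637
grasp_force: 33.5
turn -0.0 shift [0.  0.5 8.7] yaw -175.0 at [0.6164 0.234  0.1213] w 63.7 F [ 0.5  0.9 -1.2] g 33.5 t 49.5
```

```bash
python3 -m handwheel '0 0 4 0 0 0 55;0 0 2 0 0 0 55;0 0 1 0 0 0 55;0 0 0 0 0 0 55'
python3 -m handwheel '0 0 1 0 0 0 55;0 0 0 0 0 0 55'
python3 -m handwheel '0 0 0.8 0 0 0 55;0 0 0 0 0 0 55'
```

```text
clock: 49.9
eef_pos: [0.6163, 0.234, 0.1142]
orientation: [-0.0, -0.043, 0.999, -0.0]
force: [0.4, 0.2, -0.5]
width: 0.0637
grasp_force: 33.5
clock: 50.1
eef_pos: [0.6164, 0.234, 0.1133]
orientation: [-0.0, -0.043, 0.999, -0.0]
force: [0.3, 0.1, -1.1]
width: 0.0635
grasp_force: 33.5
clock: 50.3
eef_pos: [0.6165, 0.2341, 0.1127]
orientation: [0.0, -0.043, 0.999, 0.0]
force: [-0.3, -0.7, 0.9]
width: 0.0631
grasp_force: 33.6
```

Next I release it and go for the last open-down tray at (.6164, -.310), yaw 12.

```bash
python3 -m handwheel '0 0 0.3 0 0 0 55;0 0 0 0 0 0 85;0 0 0 0 0 0 85;0 0 0 0 0 0 85;0 0 -25 0 0 0 85'
python3 -m handwheel '0 0 -40 0 0 0 85;0 0 -25 0 0 0 85;0 -40 0 0 0 0 85;0 -40 0 0 0 0 85;0 -40 0 0 0 0 85'
python3 -m handwheel '0 -40 0 0 0 0 85;0 -40 0 0 0 0 85;0 -40 0 0 0 0 85;0 -40 0 0 0 0 85;0 -40 0 0 0 0 85'
python3 -m handwheel '0 0 0 0 0 8.5 85;0 0 0 0 0 8.5 85;0 0 0 0 0 8.5 85;0 0 0 0 0 8.5 85;0 0 0 0 0 8.5 85'
python3 -m handwheel '0 0 0 0 0 8.5 85;0 0 0 0 0 8.5 85;0 0 0 0 0 8.5 85;0 0 0 0 0 8.5 85;0 0 0 0 0 0 85'
python3 -c "
from h import *
p=img('top'); stk(p,.129,.15); stk(p,.1,.15);x,y,a=one(p,.6164,-.31);to(x,y,0,a+90)"
```

```text
clock: 50.8
eef_pos: [0.615, 0.2337, 0.1348]
orientation: [-0.002, -0.043, 0.999, -0.0]
force: [0.7, 0.1, -0.7]
width: 0.0848
grasp_force: 0.0
clock: 51.3
eef_pos: [0.6268, 0.1133, 0.2024]
orientation: [0.0, -0.044, 0.999, -0.0]
force: [1.1, 0.3, -0.7]
width: 0.085
grasp_force: 0.0
clock: 51.8
eef_pos: [0.6441, -0.0864, 0.2023]
orientation: [0.0, -0.043, 0.999, -0.0]
force: [1.4, 0.3, 0.5]
width: 0.0853
grasp_force: 0.0
clock: 52.3
eef_pos: [0.6441, -0.0848, 0.2022]
orientation: [-0.0, 0.325, 0.946, 0.0]
force: [0.4, -0.5, -0.1]
width: 0.0851
grasp_force: 0.0
clock: 52.8
eef_pos: [0.6442, -0.0848, 0.2022]
orientation: [-0.0, 0.585, 0.811, -0.0]
force: [0.2, -0.1, -0.6]
width: 0.0848
grasp_force: 0.0
stack [616.9 234.2  59.4  65.    4.6] [0.1304 0.1354 0.1384] 248
stack [616.1 239.7  60.6  76.4   4.6] [0.1129 0.1185 0.1363] 1618
tray [0. 0. 0. 0. 0.] yaw -90.0 0
turn -71.3 shift [644.1  84.7 202.2] yaw 108.7 at [ 0.6441 -0.0847  0.2022] w 84.7 F [0.1 0.6 0.1] g 0.0 t 52.9
```

```bash
python3 -c "
from h import *
p=img('scene'); one(p,.6164,-.31);to(.6164,-.3101,0,102)"
```

```text
tray [ 616.1 -310.3   65.6   64.8   12.9] yaw -77.1 881
turn 6.7 shift [-214.7  -74.   202.2] yaw 108.7 at [ 0.6442 -0.0847  0.2022] w 84.7 F [ 0.5  0.2 -0.4] g 0.0 t 52.9
```

```bash
python3 -m handwheel '0 0 0 0 0 6.7 85;-36 -12 0 0 0 0 85;-36 -12 0 0 0 0 85;-36 -12 0 0 0 0 85;-36 -12 0 0 0 0 85'
python3 -m handwheel '-36 -13 0 0 0 0 85;-35 -13 0 0 0 0 85;0 0 0 0 0 0 85;0 0 45 0 0 0 85;0 0 45 0 0 0 85'
python3 -m handwheel '0 0 45 0 0 0 85;0 0 30 0 0 0 85;0 0 0 0 0 0 85;0 0 0 0 0 0 85'
python3 -c "
from h import *
to(.6164,-.3101,0,102)"
```

```text
clock: 53.4
eef_pos: [0.6263, -0.2369, 0.2023]
orientation: [0.0, 0.629, 0.777, 0.0]
force: [0.3, -0.8, 0.3]
width: 0.0849
grasp_force: 0.0
clock: 53.9
eef_pos: [0.6162, -0.3107, 0.112]
orientation: [0.001, 0.629, 0.777, 0.0]
force: [1.1, -0.1, -0.3]
width: 0.0848
grasp_force: 0.0
clock: 54.3
eef_pos: [0.6159, -0.3101, 0.0382]
orientation: [0.0, 0.63, 0.777, 0.0]
force: [-0.1, -0.3, 0.9]
width: 0.0852
grasp_force: 0.0
turn -0.1 shift [-0.1  0.5 38.2] yaw 101.9 at [ 0.6159 -0.3101  0.0382] w 85.2 F [-0.1 -0.3  0.9] g 0.0 t 54.3
```

```bash
python3 -m handwheel '0 0 18 0 0 0 85;0 0 12 0 0 0 85;0 0 6 0 0 0 85;0 0 0 0 0 0 85;0 0 0 0 0 0 85'
python3 -m handwheel '0 0 0 0 0 0 50;0 0 0 0 0 0 50;0 0 0 0 0 0 50;0 0 0 0 0 0 50;0 0 0 0 0 0 50'
python3 -m handwheel '0 0 -20 0 0 0 50;0 0 -40 0 0 0 50;0 0 -45 0 0 0 50;0 0 -45 0 0 0 50;0 0 -45 0 0 0 50'
python3 -c "
from h import *
to(.616,.2442,.117,95)"
```

```text
clock: 54.8
eef_pos: [0.6159, -0.3105, 0.0021]
orientation: [0.0, 0.631, 0.776, 0.0]
force: [0.7, -0.8, -0.9]
width: 0.0852
grasp_force: 0.0
clock: 55.3
eef_pos: [0.6159, -0.3105, 0.0021]
orientation: [0.0, 0.631, 0.776, 0.0]
force: [-1.1, -0.5, 5.1]
width: 0.0595
grasp_force: 31.3
clock: 55.8
eef_pos: [0.6153, -0.3101, 0.1985]
orientation: [0.0, 0.631, 0.776, 0.0]
force: [1.7, -1.0, -0.0]
width: 0.059
grasp_force: 32.6
turn 6.8 shift [552.2  49.   81.5] yaw 101.8 at [ 0.6153 -0.3101  0.1985] w 59.0 F [ 1.7 -1.  -0. ] g 32.6 t 55.8
```

```bash
python3 -m handwheel '0 0 0 0 0 6.8 50;39 3 0 0 0 0 50;39 3 0 0 0 0 50;39 3 0 0 0 0 50;39 3 0 0 0 0 50'
python3 -m handwheel '39 3 0 0 0 0 50;39 3 0 0 0 0 50;39 3 0 0 0 0 50;39 4 0 0 0 0 50;40 4 0 0 0 0 50'
python3 -m handwheel '40 4 0 0 0 0 50;40 4 0 0 0 0 50;40 4 0 0 0 0 50;40 4 0 0 0 0 50;40 4 0 0 0 0 50'
python3 -m handwheel '0 0 0 0 0 0 50;0 0 20 0 0 0 50;0 0 10 0 0 0 50;0 0 0 0 0 0 50;0 0 0 0 0 0 50'
python3 -c "
from h import *
to(.616,.2442,.1171,95)"
```

```text
clock: 56.3
eef_pos: [0.6138, -0.1525, 0.1966]
orientation: [0.0, 0.676, 0.737, 0.0]
force: [0.2, -0.4, -0.8]
width: 0.0593
grasp_force: 32.6
clock: 56.8
eef_pos: [0.6138, 0.0444, 0.1967]
orientation: [0.0, 0.676, 0.737, 0.0]
force: [0.4, 0.1, -1.3]
width: 0.0588
grasp_force: 32.6
clock: 57.3
eef_pos: [0.6163, 0.2455, 0.1966]
orientation: [0.0, 0.676, 0.737, 0.0]
force: [0.9, 0.1, -0.5]
width: 0.0591
grasp_force: 32.6
clock: 57.8
eef_pos: [0.6166, 0.2433, 0.1667]
orientation: [-0.0, 0.676, 0.737, -0.0]
force: [0.5, -0.3, -1.6]
width: 0.0589
grasp_force: 32.6
turn -0.1 shift [ 0.9 -0.5 49.6] yaw 94.9 at [0.6166 0.2433 0.1667] w 58.9 F [ 0.5 -0.3 -1.6] g 32.6 t 57.8
```

```bash
python3 -m handwheel '1 -0.5 15 0 0 0 50;0 0 10 0 0 0 50;0 0 6 0 0 0 50;0 0 0 0 0 0 50'
python3 -m handwheel '0 0 7 0 0 0 50;0 0 5 0 0 0 50;0 0 3 0 0 0 50;0 0 0 0 0 0 50;0 0 0 0 0 0 50'
python3 -c "
from h import *
to(.616,.2442,.1171,95)"
```

```text
clock: 58.2
eef_pos: [0.6157, 0.2445, 0.1348]
orientation: [-0.0, 0.676, 0.737, -0.0]
force: [0.5, -0.1, -0.6]
width: 0.0588
grasp_force: 32.6
clock: 58.7
eef_pos: [0.616, 0.2448, 0.1204]
orientation: [0.0, 0.676, 0.737, 0.0]
force: [0.2, 0.9, -0.3]
width: 0.0591
grasp_force: 32.7
turn -0.0 shift [-0.6 -0.1  3.3] yaw 95.0 at [0.616  0.2448 0.1204] w 59.1 F [ 0.2  0.9 -0.3] g 32.7 t 58.7
```

```bash
python3 -m handwheel '0 0 2 0 0 0 50;0 0 1 0 0 0 50;0 0 0 0 0 0 50'
python3 -m handwheel '0 0 0.8 0 0 0 50;0 0 0 0 0 0 50'
python3 -m handwheel '0 0 0 0 0 0 85;0 0 0 0 0 0 85;0 0 0 0 0 0 85;0 0 -15 0 0 0 85;0 0 -40 0 0 0 85'
python3 -m handwheel '0 0 -40 0 0 0 85;-40 0 0 0 0 0 85;-40 -10 0 0 0 0 85;-40 -40 0 0 0 0 0;0 -40 0 0 0 0 0'
python3 -m handwheel '-10 -40 0 0 0 0 0;0 -40 0 0 0 0 0;0 0 0 0 0 0 0;0 0 0 0 0 0 0'
python3 -c "
from h import *
p=img('scene','fin'); cv2.imwrite('pics/finc.png',cv2.resize(p['pixels'][150:340,340:620,::-1],None,fx=2.5,fy=2.5))
stk(p,.13,.16)
for c in ('top','scene'):
  q=img(c); print([(np.round(w(q,r['at']),3),round(r['score'],2)) for r in tip_of('key_print_top',c)[:2]])
  stk(q,.13,.16)
to(.472,.165,.060,95)"
```

```text
clock: 59.0
eef_pos: [0.616, 0.2448, 0.1173]
orientation: [0.0, 0.676, 0.737, 0.0]
force: [0.1, -0.7, -0.2]
width: 0.0592
grasp_force: 32.7
clock: 59.2
eef_pos: [0.6161, 0.2449, 0.1171]
orientation: [0.0, 0.676, 0.737, 0.0]
force: [-1.3, -1.4, 5.5]
width: 0.0588
grasp_force: 33.1
clock: 59.7
eef_pos: [0.6144, 0.2443, 0.169]
orientation: [-0.002, 0.676, 0.737, -0.002]
force: [0.9, 0.2, 0.8]
width: 0.085
grasp_force: 0.0
clock: 60.2
eef_pos: [0.5407, 0.1192, 0.2108]
orientation: [0.0, 0.677, 0.736, -0.0]
force: [-0.6, 1.1, -0.5]
width: 0.0585
grasp_force: 0.0
clock: 60.6
eef_pos: [0.4619, 0.1055, 0.212]
orientation: [0.0, 0.676, 0.737, 0.0]
force: [-0.4, 0.7, -0.1]
width: 0.0001
grasp_force: 0.0
stack [617.  239.3  64.3  75.7   5.7] [0.1335 0.1391 0.1414] 1140
[]
stack [616.6 239.5  60.4  76.2   5.2] [0.1353 0.1399 0.1426] 1547
[(array([0.472, 0.162, 0.044]), 0.49)]
stack [617.3 239.4  63.7  75.9   5.7] [0.1337 0.1391 0.1413] 1132
turn -0.0 shift [ 58.3  14.2 151.2] yaw 95.0 at [0.4629 0.1057 0.2112] w 0.5 F [ 0.4 -0.5  0.1] g 0.0 t 60.9
```

View pics/finc.png

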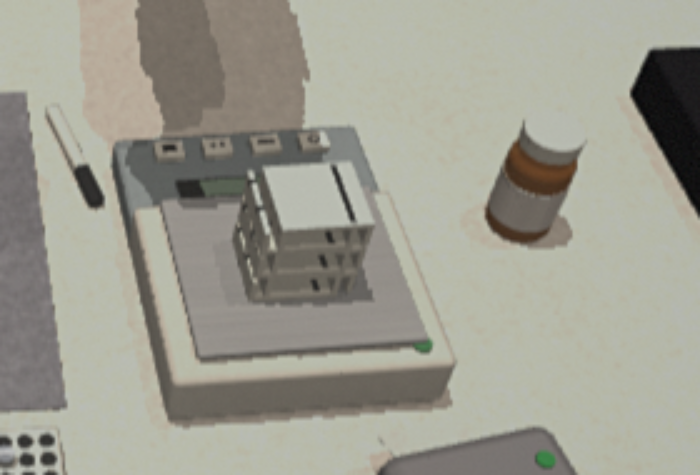

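The crop shows the full six-tray stack, interlocked and level, in the middle of the pan at about (310,230), with the jar upright at (535,180). The top reads 0.140 m, as expected. Next is the print key.

```bash
python3 -m handwheel '29 6 0 0 0 0 0;29 6 0 0 0 0 0;0 0 40 0 0 0 0;0 0 45 0 0 0 0;0 0 40 0 0 0 0'
python3 -m handwheel '0 0 20 0 0 0 0;0 0 0 0 0 0 0;0 0 0 0 0 0 0;0 0 0 0 0 0 0'
python3 -c "
from h import *
to(.471,.1645,.0402)"
```

```text
clock: 61.35
eef_pos: [0.4692, 0.1648, 0.0846]
orientation: [-0.0, 0.676, 0.737, -0.0]
force: [0.8, 0.4, -0.0]
width: 0.0
grasp_force: 0.0
clock: 61.75
eef_pos: [0.4701, 0.1646, 0.0677]
orientation: [0.001, 0.676, 0.737, 0.001]
force: [-0.3, 0.1, 0.1]
width: 0.0001
grasp_force: 0.0
turn 0 shift [-0.2  0.9 27.5] yaw 95.0 at [0.4701 0.1646 0.0677] w 0.1 F [-0.3  0.1  0.1] g 0.0 t 61.8
```

```bash
python3 -m handwheel '0 0.5 12 0 0 0 0;0 0 8 0 0 0 0;0 0 3 0 0 0 0;0 0 0 0 0 0 0'
python3 -m handwheel '0 0 2 0 0 0 0;0 0 1.5 0 0 0 0;0 0 1 0 0 0 0;0 0 0 0 0 0 0;0 0 0 0 0 0 0'
python3 -m handwheel '0 0 0.6 0 0 0 0;0 0 0 0 0 0 0;0 0 0 0 0 0 0;0 0 0 0 0 0 0'
```

```text
clock: 62.15
eef_pos: [0.4697, 0.1645, 0.0437]
orientation: [0.0, 0.676, 0.737, 0.0]
force: [-0.2, -0.0, 2.1]
width: 0.0001
grasp_force: 0.7
clock: 62.65
eef_pos: [0.4698, 0.1645, 0.0398]
orientation: [0.0, 0.676, 0.737, 0.0]
force: [-4.1, -1.1, 15.2]
width: -0.0
grasp_force: 7.9
clock: 63.05
eef_pos: [0.4699, 0.1645, 0.0396]
orientation: [0.0, 0.676, 0.737, 0.001]
force: [-7.5, -1.9, 24.6]
width: -0.0
grasp_force: 12.3
```

```bash
python3 -m handwheel '0 0 -10 0 0 0 0;0 0 -30 0 0 0 0;0 0 -40 0 0 0 0;0 0 -40 0 0 0 0;0 0 0 0 0 0 0'
python3 -m handwheel '-40 -20 0 0 0 0 0;-40 -20 0 0 0 0 0;0 0 0 0 0 0 0;0 0 0 0 0 0 0;0 0 0 0 0 0 0'
python3 -c "
from h import *
p=img('top'); stk(p,.13,.16)
P,u,v=cloud(p);k=(P[:,2]>.08)&(P[:,2]<.115)&(abs(P[:,0]-.51)<.06)&(abs(P[:,1]-.45)<.06);print('jar',rect(P[k]),np.median(P[k,2]))
print(ticket.job_done())"
```

```text
clock: 63.55
eef_pos: [0.4717, 0.1649, 0.163]
orientation: [0.002, 0.676, 0.737, 0.003]
force: [1.6, 0.0, -0.7]
width: -0.0004
grasp_force: 0.0
clock: 64.05
eef_pos: [0.437, 0.0818, 0.1583]
orientation: [0.0, 0.676, 0.737, 0.0]
force: [-0.2, 0.2, 0.2]
width: 0.0003
grasp_force: 0.0
stack [616.7 239.5  60.5  76.4   5.2] [0.1347 0.1399 0.1426] 1544
jar [513.2 446.1  45.6  46.2  17.2] 0.10473235744539934
the job is handed in; nothing more can be done
None
```

The job is handed in at about 64 s of the 208 s: the jar stands upright left of the balance, the power and tare keys were pressed with the pan empty, all six trays are in one interlocked stack mid-pan, and print was pressed last; no verdict came back.

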